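# Fetch the brass compass from behind the tubs

## Robot

A 6-joint arm with a two-finger parallel gripper is mounted at the origin on the work surface. World frame = base frame: x ahead of the robot, y to its left, z up, the work surface at z = 0. Lengths are in mm, angles in rad, forces in N, time in s.
With the tool pointing down it reaches from about 400 to 925 mm from the base axis. Payload 12.5 kg.
Tool frame: the origin (TCP) lies midway between the tips of the shut fingers; the grasp point (between the pads) lies 19 mm behind it (env.tcp_to_grasp is the distance from the TCP to the grasp point, in mm); z points along the fingers, y is the line along which they close (so a half turn about z gives the same grasp; the last joint's range is limited). The gripper opens to 95 mm and grips with 3 to 60 N. Pads are 20 mm wide; open, the fingers measure 119 mm over their backs; the gripper's body (75 mm by 180 mm) begins 59 mm behind the grasp point.
Start: joints at [1.197, 0.491, 1.559, -0, 1.092, -0.106], TCP at [165.365, 602.747, 188.761] pointing down, gripper open.
Joint ranges: [-3.1, 3.1], [-0.84, 2.19], [0.05, 2.79], [-1.13, 4.28], [0.06, 2.93], [-2.69, 2.69]. Speed limits (rad/s): [2.22, 2.22, 2.79, 3.14, 3.14, 3.14].

## Interface

Orientations are given as [roll, pitch, yaw] about the fixed x, y, z axes, in that order (R = Rz(yaw) Ry(pitch) Rx(roll)).
In Python, from cell import env gives the robot as it stands. The module is installed in compiled form; this text tells all that it offers.
- The arm moves only by the tool step_arm, never from a script. Its argument "plan" is a list that holds one entry, the list of rows, each a list of 5 numbers: the shift along the tool's x, y, z in mm, then the turn about the tool's z in degrees, then the opening, from -1 (shut) to 1 (fully open). A call has 1 to 8 rows; each row is the pose to reach, as a shift and turn from the pose commanded when the call began, along the tool's axes at that moment; what a row does not reach only later rows make up. A row lasts 1/12 s, in which the tool goes at most 41.7 mm and 7.16 degrees, less where a joint would pass 70% of its speed; a pose out of reach is approached as far as the arm can. A call with a gripper value outside its range is refused whole. The fingers move at their own pace and stop on an object; the grip force is fixed at half the most. Time passes only in rows, so rows that repeat a pose let the fingers close. It gives the time, the measured TCP pose, the force, the opening and the grip force at its end, in the units of the state.
- env.state(): the state, without advancing time (a new reading comes with each control period).
- env.read_camera(name): name is "side" or "top"; returns the picture (384x512x3 uint8, blue, green, red); there is no depth.
- env.get_calibration(name): a dict with "K" (3x3 intrinsics, pixels), "extrinsics" (4x4, takes a point from world to camera coordinates). Camera axes: x right, y up, looking along -z (the intrinsics and any distortion apply to the point x, -y, -z); pixel columns grow to the right and rows downward; lengths in mm; the calibration is good to about 2 mm. A picture is of the moment at which its call begins. get_calibration takes no time and is no camera call.
- env.job_done(): hands the job in; it is judged then, once.
The state is a dict: "t": time; "joints": joint angles; "qvel": joint speeds; "tau": joint torques, N m; "eef_pos": TCP position; "tcp_rot": TCP orientation; "ft_force": force on the tool from outside, world axes, zero at the start; "moment": the same for the moment, N m; "opening": opening from 0.0 (shut) to 1.0 (fully open); "grip_force": force on a finger pad.
Only numpy, scipy, OpenCV 4.12 (cv2) and the standard library are available. Lean on these libraries where they do the work, as an engineer would, in place of code of your own. Each camera call takes 0.05 s, during which the arm holds its last target. There are 200 camera calls.

## Task

A customer wants the brass compass at the back of the cardboard display tray, hemmed in by the jar, the square caddy and the slim tube. First stand all three upright on the black rubber side mat, then lay the compass flat in the middle of the wooden counter tray, on its round felt pad, and only then put the jar, the caddy and the tube back upright, each exactly where it stood before. Set everything down gently without dropping or toppling it, and leave the little thread spool and fly tin in the corners of the display tray where they are.

Things in the scene. Friction and masses are not known exactly. Their poses are not given: they have to be found in the camera images.
- jar_center (a point): Round jar of clear plastic with a paper band and a wide black screw lid, 48 mm diameter, 85 mm tall, 100 to 200 g, loose, upright in the display tray. This point is its centre, half-way up (42.5 mm above its underside). z points up along its axis.
- caddy_center (a point): Square white caddy with a slightly wider grey lid, body 40 x 40 mm, lid 42 x 42 mm (the top 14 mm), 88 mm tall, 110 to 225 g, loose, upright in the display tray. This point is its centre, half-way up (44 mm above its underside). x and y point squarely out of its sides, z up. Which way it faces when put back does not matter.
- tube_center (a point): Slim round clear tube with a paper band and a black cap, 34 mm diameter, 92 mm tall, 70 to 140 g, loose, upright in the display tray. This point is its centre, half-way up (46 mm above its underside). z points up along its axis.
- compass_center (a point): Round flat brass compass, 54 mm diameter, 24 mm tall, 105 to 210 g, loose, lying flat in the display tray, with a 12 mm wide lug standing out 8 mm from its side towards its own -x. This point is its centre, half-way up (12 mm above its underside). z points up.
- tray: Fixed cardboard display tray, 156 (x) x 224 (y) mm, origin at the centre of its underside. Floor 5 mm thick; front and side walls 20 mm high, back wall (+x edge) 40 mm. The compass lies 34 mm along its x, 13 mm from the back wall; jar, caddy and tube stand about 62 mm from it, at left (+y), front (-x) and right (-y), which where varies. Once they are gone the compass is free on its +y and -y sides.
- mat: Fixed flat black rubber mat, 300 mm (x) by 140 mm (y), 4 mm thick, lying bare on the table at the left or right of the display tray (changes from start to start). Origin at the centre of its underside. The jar, caddy and tube wait here, e.g. 100 mm apart in a row along its x.
- till: Fixed wooden counter tray, 180 x 180 mm, walls 22 mm high and 8 mm thick, with a round grey felt pad of 72 mm diameter at its centre where the compass goes; it lies on the other side of the display tray from the mat. Origin at the centre of its underside; the top of the felt is 8 mm above the table.
- spool_top (a point): Small thread spool, white flanges, 28 mm diameter, 22 mm tall, loose, in the front left (+y) corner of the display tray; to be left alone. This point is the centre of its top.
- flytin_top (a point): Small aluminium fly tin, 30 x 26 mm, 16 mm tall, loose, in the front right (-y) corner of the display tray; to be left alone. This point is the centre of its top.
There are look-alikes about, which are no part of the job. Of the things like the part that bears compass_center, leave any that is purple; of the rest the larger one is meant. Leave any orange look-alike of the part that bears jar_center alone.

How it is judged (in metres and radians):
On the way, in this order (a step that is already met when the one before it is completed fails the run):
1. the jar, the caddy and the tube all stand upright on the side mat while the compass is still in its place (x of jar_center in the frame of mat between -0.145 and 0.145 m and y of jar_center in the frame of mat between -0.065 and 0.065 m and height (world z) of jar_center between 0.0405 and 0.0525 m and angle between each of jar_center, caddy_center, tube_center's own z axis and vertical below 0.15 rad and linear speed of each of jar, caddy, tube below 0.02 m/s and x of caddy_center in the frame of mat between -0.145 and 0.145 m and y of caddy_center in the frame of mat between -0.065 and 0.065 m and height (world z) of caddy_center between 0.042 and 0.054 m and x of tube_center in the frame of mat between -0.145 and 0.145 m and y of tube_center in the frame of mat between -0.065 and 0.065 m and height (world z) of tube_center between 0.044 and 0.056 m and distance of compass_center from where it was at the start of the episode below 0.03 m), for 0.2 s.
2. the compass lies flat on the felt pad of the counter tray while all three still stand on the mat (x of jar_center in the frame of mat between -0.145 and 0.145 m and y of jar_center in the frame of mat between -0.065 and 0.065 m and height (world z) of jar_center between 0.0405 and 0.0525 m and angle between each of jar_center, caddy_center, tube_center, compass_center's own z axis and vertical below 0.15 rad and linear speed of each of jar, caddy, tube, compass below 0.02 m/s and x of caddy_center in the frame of mat between -0.145 and 0.145 m and y of caddy_center in the frame of mat between -0.065 and 0.065 m and height (world z) of caddy_center between 0.042 and 0.054 m and x of tube_center in the frame of mat between -0.145 and 0.145 m and y of tube_center in the frame of mat between -0.065 and 0.065 m and height (world z) of tube_center between 0.044 and 0.056 m and horizontal distance between compass_center and till below 0.015 m and height (world z) of compass_center below 0.025 m), for 0.2 s.
At the end, for the whole second after the job is handed in: The compass lies flat and still in the counter tray, its centre within 15 mm of the felt pad's centre; the jar, the caddy and the tube stand upright and still, each within 15 mm of where it stood at the start; the spool and fly tin are within 30 mm of where they were; everything is released (horizontal distance between compass_center and till below 0.015 m and height (world z) of compass_center below 0.025 m and angle between compass_center's own z axis and vertical below 0.15 rad and linear speed of each of compass, jar, caddy, tube below 0.02 m/s and distance of each of jar_center, caddy_center, tube_center from where it was at the start of the episode below 0.015 m and angle between each of jar_center, caddy_center, tube_center's own z axis and vertical below 0.1 rad and distance of each of spool_top, flytin_top from where it was at the start of the episode below 0.03 m); the robot touches nothing.
It fails at once if the jar, caddy or tube is toppled, or the compass overturned (tilted over 45 degrees) (angle between any of jar_center, caddy_center, tube_center, compass_center's own z axis and vertical above 0.785 rad).
It fails at once if the jar, caddy, tube or compass is dropped or thrown: moves faster than 0.65 m/s (a fall of about 2 cm) out of the fingers ((linear speed of jar above 0.65 m/s and contact force between the fingers and jar below 0.05 N) or (linear speed of caddy above 0.65 m/s and contact force between the fingers and caddy below 0.05 N) or (linear speed of tube above 0.65 m/s and contact force between the fingers and tube below 0.05 N) or (linear speed of compass above 0.65 m/s and contact force between the fingers and compass below 0.05 N)).
It fails at once if the spool or fly tin is moved more than 30 mm (distance of any of spool_top, flytin_top from where it was at the start of the episode above 0.03 m).
It also fails if it takes over 144 s, if anything falls off the work surface, if the arm or the gripper's body presses on something with over 40 N, if the wrist force passes 120 N, or if a joint passes its speed limit or range.

## Working session

There is one attempt and no reset: what is moved stays moved. The work goes in short steps, Python scripts to look and compute and a tool call to move; the robot and the scene stay as the last step left them, time stands still between calls to the robot, and variables do not carry over. Pictures are saved under pics/ and viewed, at most 14 in all, crops included, and the job is handed in when it is done.

Besides the shell and the picture viewer there is one more tool, called after "Call:" as name(argument=value, ...), one argument or row to a line, values as JSON. step_arm: Moves the arm, as the interface text tells. Its arguments: {"type":"object","properties":{"plan":{"type":"array"}},"required":["plan"]}

```bash
mkdir -p pics; cat > h.py <<'E'
from cell import env
import numpy as np, cv2
def ray(cam,u,v):
    c=env.get_calibration(cam);K=np.array(c["K"]);E=np.array(c["extrinsics"])
    d=np.linalg.inv(K)@[u,v,1];d=np.array([d[0],-d[1],-d[2]])
    R=E[:3,:3];return -R.T@E[:3,3],R.T@d
def at(cam,u,v,z):
    o,d=ray(cam,u,v);return (o+d*(z-o[2])/d[2]).round(1)
def proj(cam,p):
    c=env.get_calibration(cam);K=np.array(c["K"]);E=np.array(c["extrinsics"])
    q=E[:3,:3]@np.array(p,float)+E[:3,3];q=K@[q[0],-q[1],-q[2]];return (q[:2]/q[2]).round(1)
E
python3 - <<'E'
from h import *
for n in("top","side"):
    im=env.read_camera(n);cv2.imwrite(f"pics/{n}0.png",im)
    print(env.get_calibration(n),ray(n,256,192))
print(env.state())
E
```

```text
{'K': array([[477.3444549 ,   0.        , 246.68750532],
       [  0.        , 477.3444549 , 189.36076583],
       [  0.        ,   0.        ,   1.        ]]), 'extrinsics': array([[ 8.10290965e-03, -9.99692635e-01,  2.34302867e-02,
         2.05334728e+00],
       [ 9.91068476e-01,  1.11475498e-02,  1.32887197e-01,
        -5.65714451e+02],
       [-1.33107542e-01,  2.21442456e-02,  9.90854184e-01,
        -1.03711780e+03],
       [ 0.00000000e+00,  0.00000000e+00,  0.00000000e+00,
         1.00000000e+00]])} (array([ 422.59691931,   31.32523753, 1102.76061066]), array([ 0.12778601, -0.04170885, -0.99113182]))
{'K': array([[481.21185222,   0.        , 254.71143529],
       [  0.        , 481.21185222, 194.81403171],
       [  0.        ,   0.        ,   1.        ]]), 'extrinsics': array([[-9.72633322e-01, -2.31902751e-01,  1.43365123e-02,
         5.45523238e+02],
       [ 1.82434689e-01, -7.24033624e-01,  6.65201394e-01,
        -1.24381902e+02],
       [-1.43881917e-01,  6.49612519e-01,  7.46526335e-01,
        -9.98045870e+02],
       [ 0.00000000e+00,  0.00000000e+00,  0.00000000e+00,
         1.00000000e+00]])} (array([409.68490009, 684.79475224, 819.98563985]), array([ 0.14234429, -0.6544675 , -0.74259798]))
{'t': 0.1, 'joints': array([ 1.19743308e+00,  4.91468921e-01,  1.55938985e+00,  1.44034866e-05,
        1.09170264e+00, -1.05581681e-01]), 'qvel': array([ 0.00083036, -0.00197658, -0.00242512, -0.00084456,  0.00058445,
       -0.00030386]), 'tau': array([ 2.83435911e-03, -6.13614821e+01, -2.58608115e+01,  6.94049033e-02,
        4.70051193e-02, -1.20917079e-05]), 'eef_pos': array([165.24531352, 602.50932425, 188.23859692]), 'tcp_rot': array([-3.14063063e+00, -1.14797946e-04,  2.87380439e+00]), 'ft_force': array([-0.20798398, -0.2759417 , -0.27972654]), 'moment': array([0.01398472, 0.04673855, 0.00411996]), 'grip_force': 0.0, 'opening': 1.0021871242432674}
```

View pics/top0.png

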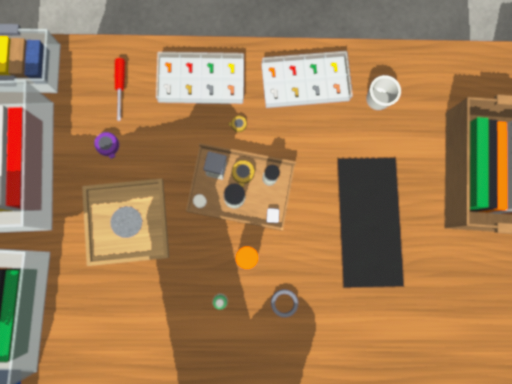

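View pics/side0.png

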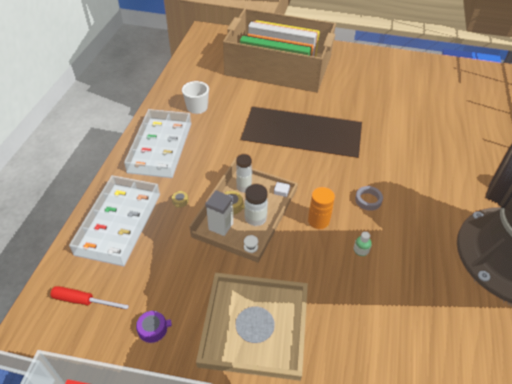

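Top view: the tray is centred near (242,187). In it are the grey caddy lid (215,161), the brass compass (243,171), the black tube cap (272,173), the jar lid (234,194), the spool (200,201) and the fly tin (273,215). The mat is at (370,222) and the till pad at (126,221).

- **Compass candidates:** purple (107,144) is excluded. Of the other two, the brass ring at (239,123) is the smaller and (243,171), in the tray, is the larger, so (243,171) is the one meant.
- **Jar candidates:** orange (247,258) is excluded, so the black-lidded one at (234,194) is the jar.

I'll confirm both in one enlarged crop.

```bash
python3 - <<'E'
from h import *
a=cv2.imread("pics/top0.png")[105:235,180:310];b=cv2.imread("pics/side0.png")[145:265,180:310]
a=cv2.resize(a,(520,520),interpolation=cv2.INTER_CUBIC)
cv2.imwrite("pics/c1.png",a)
E
```

```text
(no output)
```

View pics/c1.png

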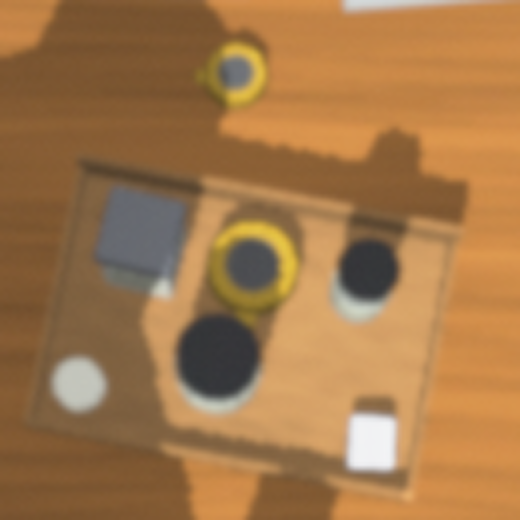

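```bash
cat > m.py <<'E'
from h import *
im=cv2.imread("pics/top0.png")
def f(u,v):return 180+(u+.5)/4-.5,105+(v+.5)/4-.5
def blob(mask,u,v,n):
    k,l,s,c=cv2.connectedComponentsWithStats(mask.astype(np.uint8));i=l[v,u]
    m=(l==i).astype(np.uint8);cs=cv2.findContours(m,0,2)[0][0]
    print(n,s[i],c[i].round(2),cv2.minAreaRect(cs));return c[i]
hsv=cv2.cvtColor(im,cv2.COLOR_BGR2HSV)
v=im.max(2)
j=blob(v<75,234,194,"jar");t=blob(v<75,272,173,"tube")
c=blob((hsv[...,1]<90)&(v<125),215,161,"caddy")
b=blob((hsv[...,1]>185)&(v>150)&(hsv[...,0]>21),243,178 if 0 else 161,"comp")
mt=blob(v<60,370,222,"mat");fp=blob((hsv[...,1]<60)&(v>100),126,221,"felt")
for n,p,z in(("jar",j,90),("tube",t,97),("caddy",c,93),("mat",mt,4),("felt",fp,8)):print(n,at("top",*p,z))
print("comp",at("top",*f(253,266),29),"side est",at("side",237,200,29))
for n,q,z in(("LB",(82,162),40),("RB",(466,186),40),("FL",(25,425),20),("FR",(410,497),20)):print(n,at("top",*f(*q),z))
print("caddy corners",[at("top",*f(*q),93) for q in((112,185),(188,200),(170,275),(95,258))])
print("spool",at("top",*f(78,384),27),"tin",at("top",*f(371,442),21))
for p,z in(((338,157),4),((395,157),4),((404,286),4),((343,287),4)):print("matc",at("top",*p,z))
for n,p,z in(("jar",j,90),("tube",t,97),("caddy",c,93)):print(n,"in side",proj("side",at("top",*p,z)))
E
python3 m.py; python3 -c "
from h import *
cv2.imwrite('pics/s1.png',cv2.resize(cv2.imread('pics/side0.png')[145:265,180:310],(780,720)[:2] if 0 else (650,600),interpolation=cv2.INTER_CUBIC))"
```

```text
jar [225 184  19  20 294] [234.07 193.42] ((234.0, 193.5), (19.0, 18.0), 90.0)
tube [266 165  13  14 140] [271.71 171.8 ] ((272.0, 171.5), (12.0, 13.0), 0.0)
caddy [203 151  24  27 482] [214.31 163.68] ((214.3235626220703, 164.70590209960938), (21.3431339263916, 25.46623992919922), 14.03624439239502)
comp [     0      0    512    384 195037] [255.19 191.63] ((255.5, 191.5), (383.0, 511.0), 90.0)
mat [ 339  159   63  127 7107] [369.7  222.45] ((369.88494873046875, 222.0059051513672), (127.01258087158203, 57.232479095458984), 87.0643310546875)
felt [111 207  31  31 765] [125.91 221.79] ((126.0, 222.0), (30.0, 30.0), 90.0)
jar [549.6  35.6  90. ]
tube [596.2 -44.4  97. ]
caddy [613.1  78.7  93. ]
mat [ 496.1 -278.8    4. ]
felt [491.9 281.7   8. ]
comp [608.7  16.4  29. ] side est [596.1  20.7  29. ]
LB [665.5 114.1  40. ]
RB [ 654.5 -104.3   40. ]
FL [517.3 144.7  20. ]
FR [478.5 -74.   20. ]
caddy corners [array([640.9,  93.6,  93. ]), array([633.2,  52.6,  93. ]), array([592.2,  61.7,  93. ]), array([600.9, 101.9,  93. ])]
spool [540.2 114.7  27. ] tin [509.5 -51.7  21. ]
matc [ 649.5 -207.7    4. ]
matc [ 651.3 -343.     4. ]
matc [ 352.  -353.6    4. ]
matc [ 348.9 -213.9    4. ]
jar in side [256.7 189.9]
tube in side [244.2 157.3]
caddy in side [221.  198.6]
```

View pics/s1.png

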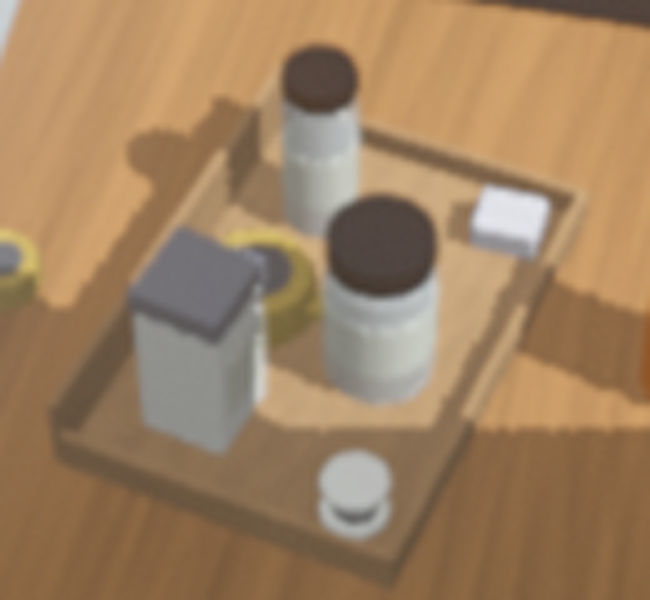

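The crop confirms it: the compass in the tray is the larger brass one, with its lug towards the front. The three containers are the caddy on the left, the jar in front and the tube on the right. Lid tops in the side view are the tube at about (244,160), the jar at (256,192) and the caddy at (219,201).

```bash
cat > g.py <<'E'
import sys
from h import *
from scipy.spatial.transform import Rotation as R
def go(x,y,z,yaw=None):
    s=env.state();r=R.from_euler("xyz",s["tcp_rot"])
    d=r.inv().apply(np.array([x,y,z])-s["eef_pos"])
    t=0 if yaw is None else -np.degrees((yaw-s["tcp_rot"][2]+np.pi)%(2*np.pi)-np.pi)
    print("t",round(s["t"],1),"shift",d.round(1),"turn",round(t,1),"pos",s["eef_pos"].round(1),s["tcp_rot"].round(3),"open",round(s["opening"]*95,1),"grip",round(s["grip_force"],1),"ft",s["ft_force"].round(1))
if __name__=="__main__":go(*map(float,sys.argv[1:]))
E
python3 g.py 596 -44 160 2.966; python3 - <<'E'
from h import *
print("felt",proj("side",(491.9,281.7,8)))
for p in((649.5,-207.7,4),(651.3,-343,4),(352,-353.6,4),(348.9,-213.9,4),(665.5,114.1,40),(478.5,-74,20)):print(proj("side",p))
E
```

```text
t 0.1 shift [-586.5 -509.5   28.7] turn -5.3 pos [165.2 602.5 188.2] [-3.141 -0.     2.874] open 95.2 grip 0.0 ft [-0.2 -0.3 -0.3]
felt [255.7 322.4]
[239.8 136.9]
[251.6 104.8]
[362.3 119.9]
[358.7 155.5]
[192.7 223.5]
[297.4 181.8]
```

Call:
step_arm(
  plan=[
    [[-586, -508, 28, -5.3, 1], [-586, -508, 28, -5.3, 1], [-586, -508, 28, -5.3, 1], [-586, -508, 28, -5.3, 1], [-586, -508, 28, -5.3, 1], [-586, -508, 28, -5.3, 1], [-586, -508, 28, -5.3, 1], [-586, -508, 28, -5.3, 1]],
  ],
)

```text
t: 0.77
eef_pos: [350.9, 323.9, 176.6]
tcp_rot: [3.142, -0.0, 2.967]
ft_force: [0.9, 0.3, 0.5]
opening: 0.999
grip_force: 0.0
```

```bash
python3 g.py 596 -43 150 2.966
```

```text
t 0.8 shift [-305.2 -318.6   26.6] turn 0.0 pos [350.9 323.9 176.6] [ 3.142 -0.     2.967] open 94.9 grip 0.0 ft [0.9 0.3 0.5]
```

Call:
step_arm(
  plan=[
    [[-305, -318, 26, 0, 1], [-305, -318, 26, 0, 1], [-305, -318, 26, 0, 1], [-305, -318, 26, 0, 1], [-305, -318, 26, 0, 1], [-305, -318, 26, 0, 1], [-305, -318, 26, 0, 1], [-305, -318, 26, 0, 1]],
  ],
)

```text
t: 1.43
eef_pos: [536.0, 47.0, 156.8]
tcp_rot: [3.142, -0.0, 2.966]
ft_force: [1.0, 0.9, 0.6]
opening: 1.002
grip_force: 0.0
```

```bash
python3 g.py 596 -43 140 2.966
```

```text
t 1.4 shift [-74.8 -78.1  16.8] turn 0.0 pos [536.   47.  156.8] [ 3.142 -0.     2.966] open 95.2 grip 0.0 ft [1.  0.9 0.6]
```

Call:
step_arm(
  plan=[
    [[-75, -78, 17, 0, 1], [-75, -78, 17, 0, 1], [-75, -78, 17, 0, 1], [-75, -78, 17, 0, 1], [-75, -78, 17, 0, 1]],
  ],
)

```text
t: 1.85
eef_pos: [595.4, -41.8, 139.0]
tcp_rot: [3.141, -0.002, 2.964]
ft_force: [-1.2, 0.5, -0.2]
opening: 0.998
grip_force: 0.0
```

```bash
python3 - <<'E'
from h import *
a=env.read_camera("top")[120:220,190:320];b=env.read_camera("side")[100:260,170:330]
cv2.imwrite("pics/d.png",np.hstack([cv2.resize(a,(390,300),interpolation=2),cv2.resize(b,(400,400),interpolation=2)[:300]]))
p=env.state()["eef_pos"];print(p,proj("top",p),proj("side",p))
E
python3 g.py 596 -43 36 2.966
```

```text
[594.8945395  -40.13495398 139.91243521] [271.2 168.9] [244.3 143.9]
t 1.9 shift [ -1.7  -2.7 103.9] turn 0.0 pos [594.9 -40.1 139.9] [ 3.141e+00 -1.000e-03  2.967e+00] open 95.3 grip 0.0 ft [-0.1  0.5 -0.4]
```

View pics/d.png

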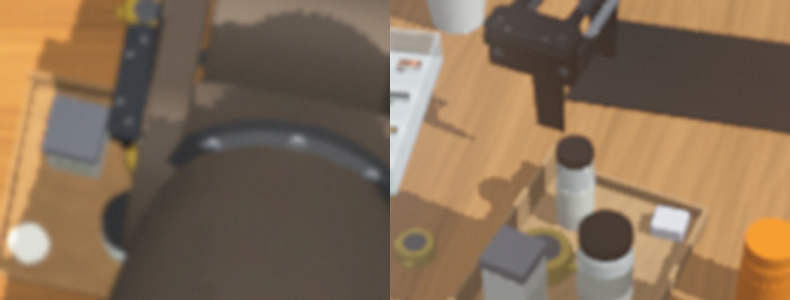

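The side view shows the gripper above and behind the tube, with the near fingertip at about (234,151) and the tube cap at (244,161). I'll check that fingertip against its projection.

```bash
python3 - <<'E'
from h import *
p=env.state()["eef_pos"];d=np.array([.175,.985,0])
for k in(60,47.5,-47.5,-60):
  for w in (10,-10): print(k,w,proj("side",p+d*k+w*np.array([.985,-.175,0])),proj("top",p+d*k+w*np.array([.985,-.175,0])))
cv2.imwrite("pics/d2.png",cv2.resize(env.read_camera("side")[90:250,150:350],(800,600)[:2] if 0 else (750,600),interpolation=2))
E
```

```text
60 10 [227.5 160.9] [243.3 158.8]
60 -10 [236.5 163.8] [241.5 168.2]
47.5 10 [230.2 157. ] [249.3 159.9]
47.5 -10 [239.1 159.8] [247.5 169.3]
-47.5 10 [249.1 129.1] [294.8 168.4]
-47.5 -10 [257.7 131.6] [293.2 177.9]
-60 10 [251.5 125.6] [300.8 169.5]
-60 -10 [259.9 128.1] [299.2 179. ]
```

View pics/d2.png

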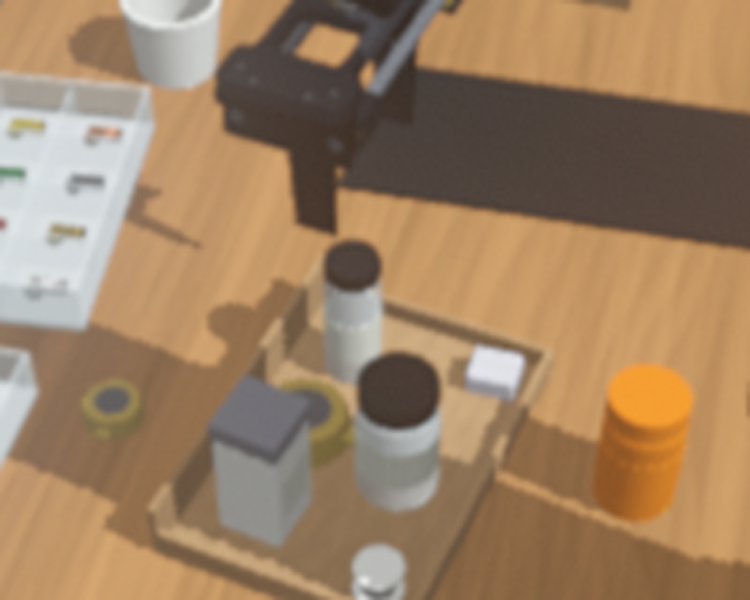

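Both fingertips show about 8 px higher than the TCP projection. The open fingers must swing on an arc, with their tips about 20 mm behind the TCP, so there is extra clearance. I'll go down on the tube.

Call:
step_arm(
  plan=[
    [[-1, -1, 25, 0, 1], [-1, -1, 50, 0, 1], [-1, -1, 75, 0, 1], [-1, -1, 95, 0, 1], [-1, -1, 107, 0, 1], [-1, -1, 107, 0, 1], [-1, -1, 107, 0, 0], [-1, -1, 107, 0, -0.3]],
  ],
)

```text
t: 2.67
eef_pos: [596.9, -41.7, 34.4]
tcp_rot: [3.142, 0.002, 2.967]
ft_force: [0.4, -0.7, -0.4]
opening: 0.91
grip_force: 0.0
```

```bash
python3 g.py 596 -42 33 2.966; python3 - <<'E'
from h import *
cv2.imwrite("pics/d3.png",cv2.resize(env.read_camera("side")[90:250,150:350],(750,600),interpolation=2))
E
```

```text
t 2.7 shift [ 0.9 -0.5  1.4] turn 0.1 pos [596.9 -41.7  34.4] [3.142e+00 2.000e-03 2.967e+00] open 86.4 grip 0.0 ft [ 0.4 -0.7 -0.4]
```

View pics/d3.png

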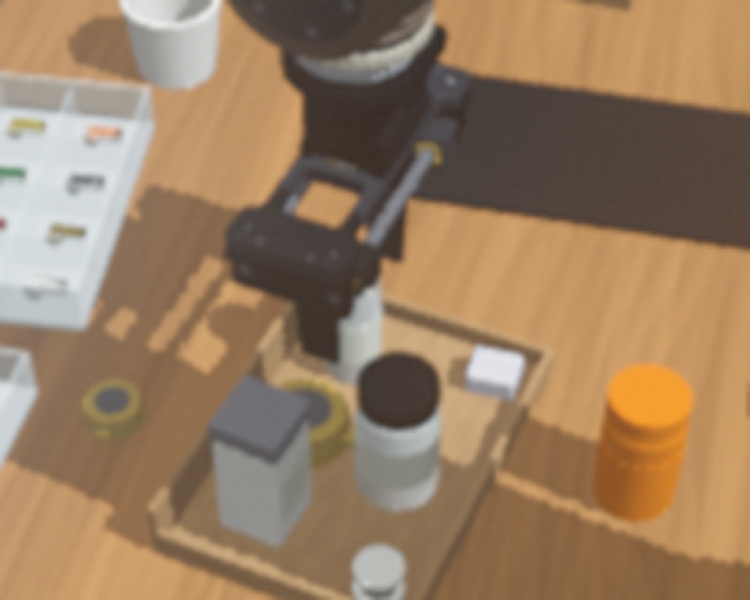

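The near finger stands just left of the tube and lined up with it, with nothing else touched. Closing now.

Call:
step_arm(
  plan=[
    [[0, 0, 0, 0, -0.5], [0, 0, 0, 0, -0.8], [0, 0, 0, 0, -0.8], [0, 0, 0, 0, -0.8], [0, 0, 0, 0, -0.8], [0, 0, 0, 0, -0.8], [0, 0, 0, 0, -0.8], [0, 0, 0, 0, -0.8]],
  ],
)

```text
t: 3.38
eef_pos: [596.3, -42.0, 33.0]
tcp_rot: [3.142, -0.0, 2.966]
ft_force: [-0.3, -0.9, 0.5]
opening: 0.358
grip_force: 30.0
```

Call:
step_arm(
  plan=[
    [[0, 0, -8, 0, -0.8], [0, 0, -28, 0, -0.8], [0, 0, -53, 0, -0.8], [0, 0, -78, 0, -0.8], [0, 0, -98, 0, -0.8], [0, 0, -108, 0, -0.8], [-2, -10, -110, 0, -0.8], [-6, -30, -110, 0, -0.8]],
  ],
)

```text
t: 4.05
eef_pos: [596.9, -71.9, 143.4]
tcp_rot: [3.141, 0.001, 2.968]
ft_force: [0.1, 0.5, -1.1]
opening: 0.355
grip_force: 30.0
```

```bash
python3 g.py 600 -278 143 3.1
```

```text
t 4.0 shift [ -38.5 -202.5    0.4] turn -7.5 pos [596.9 -71.9 143.4] [3.141e+00 1.000e-03 2.968e+00] open 33.7 grip 30.0 ft [ 0.1  0.5 -1.1]
```

Call:
step_arm(
  plan=[
    [[-6, -30, 0, 0, -0.8], [-12, -64, 0, 0, -0.8], [-19, -98, 0, 0, -0.8], [-25, -132, 0, 0, -0.8], [-31, -164, 0, 0, -0.8], [-36, -190, 0, 0, -0.8], [-38, -202, 5, 0, -0.8], [-38, -202, 25, 0, -0.8]],
  ],
)

```text
t: 4.72
eef_pos: [599.5, -281.8, 118.7]
tcp_rot: [-3.14, 0.003, 2.963]
ft_force: [0.3, 0.2, -1.4]
opening: 0.356
grip_force: 30.0
```

```bash
python3 g.py 600 -278 33
```

```text
t 4.7 shift [ 0.4  4.  85.7] turn 0 pos [ 599.5 -281.8  118.7] [-3.140e+00  3.000e-03  2.963e+00] open 33.8 grip 30.0 ft [ 0.3  0.2 -1.4]
```

Call:
step_arm(
  plan=[
    [[0, 0, 20, 0, -0.8], [0, 0, 42, 0, -0.8], [0, 0, 62, 0, -0.8], [0, 0, 77, 0, -0.8], [0, 0, 83, 0, -0.8], [0, 0, 86, 0, -0.8], [0, 0, 86, 0, -0.8], [0, 0, 86, 0, -0.8]],
  ],
)

```text
t: 5.38
eef_pos: [599.1, -277.9, 31.9]
tcp_rot: [3.141, -0.0, 2.966]
ft_force: [0.0, -0.2, -2.0]
opening: 0.353
grip_force: 30.0
```

Call:
step_arm(
  plan=[
    [[0, 0, 0.3, 0, -0.25], [0, 0, 0.3, 0, 0], [0, 0, 0.3, 0, 0.3], [0, 0, 0.3, 0, 0.6], [0, 0, -15, 0, 1], [0, 0, -45, 0, 1], [0, 0, -80, 0, 1], [0, 0, -110, 0, 1]],
  ],
)

```text
t: 6.05
eef_pos: [599.2, -278.1, 143.8]
tcp_rot: [3.142, 0.0, 2.966]
ft_force: [-0.1, -0.5, -0.9]
opening: 0.808
grip_force: 0.0
```

```bash
python3 g.py 550 37 140 2.966
```

```text
t 6.0 shift [103.4 301.7   3.8] turn 0.0 pos [ 599.2 -278.1  143.8] [3.142 0.    2.966] open 76.8 grip 0.0 ft [-0.1 -0.5 -0.9]
```

Call:
step_arm(
  plan=[
    [[13, 38, 0, 0, 1], [26, 76, 0, 0, 1], [40, 115, 0, 0, 1], [53, 154, 0, 0, 1], [66, 193, 0, 0, 1], [80, 232, 2, 0, 1], [93, 271, 4, 0, 1], [103, 301, 4, 0, 1]],
  ],
)

```text
t: 6.72
eef_pos: [549.3, 38.9, 138.1]
tcp_rot: [3.141, -0.0, 2.967]
ft_force: [0.6, 0.0, 0.1]
opening: 0.999
grip_force: 0.0
```

```bash
python3 g.py 550 37 33 2.966;  python3 - <<'E'
from h import *
cv2.imwrite("pics/d4.png",cv2.resize(env.read_camera("side")[60:260,150:400],(750,600),interpolation=2))
E
```

```text
t 6.7 shift [ -1.1  -1.8 105.1] turn 0.1 pos [549.3  38.9 138.1] [ 3.141 -0.     2.967] open 94.9 grip 0.0 ft [0.6 0.  0.1]
```

View pics/d4.png

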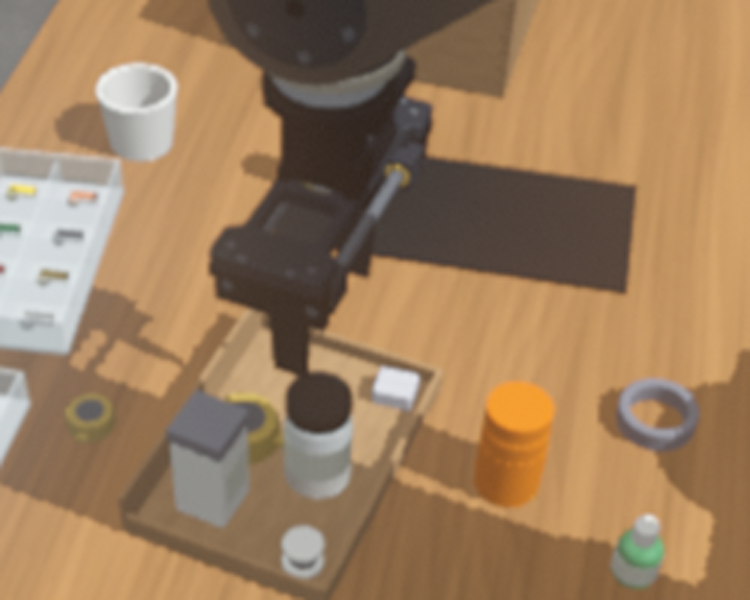

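The near fingertip at about (247,184) sits relative to the jar lid (257,193) just as it did with the tube, so the alignment is good. Nothing else has been disturbed.

Call:
step_arm(
  plan=[
    [[-0.5, -1, 25, 0, 1], [-0.5, -1, 50, 0, 1], [-0.5, -1, 75, 0, 1], [-0.5, -1, 95, 0, 1], [-0.5, -1, 105, 0, 1], [-0.5, -1, 105, 0, 0.5], [-0.5, -1, 105, 0, 0], [-0.5, -1, 105, 0, -0.3]],
  ],
)

```text
t: 7.43
eef_pos: [551.3, 35.1, 34.2]
tcp_rot: [3.141, 0.002, 2.966]
ft_force: [-0.1, 0.1, -0.9]
opening: 0.846
grip_force: 0.0
```

Call:
step_arm(
  plan=[
    [[0, 0, 0, 0, -0.5], [0, 0, 0, 0, -0.5], [0, 0, 0, 0, -0.5], [0, 0, 0, 0, -0.5], [0, 0, 0, 0, -0.5], [0, 0, 0, 0, -0.5]],
  ],
)

```text
t: 7.93
eef_pos: [550.8, 35.2, 33.3]
tcp_rot: [3.141, 0.001, 2.966]
ft_force: [-0.3, 0.1, 2.8]
opening: 0.5
grip_force: 29.9
```

Call:
step_arm(
  plan=[
    [[0, 0, -8, 0, -0.5], [0, 0, -28, 0, -0.5], [0, 0, -53, 0, -0.5], [0, 0, -78, 0, -0.5], [0, 0, -98, 0, -0.5], [0, 0, -108, 0, -0.5], [0, -10, -110, 0, -0.5], [0, -30, -110, 0, -0.5]],
  ],
)

```text
t: 8.6
eef_pos: [545.3, 6.1, 143.2]
tcp_rot: [3.141, 0.001, 2.968]
ft_force: [-0.0, -0.2, -1.9]
opening: 0.5
grip_force: 29.9
```

```bash
python3 g.py 500 -279 143 2.966
```

```text
t 8.6 shift [-4.500e+00 -2.887e+02  1.000e-01] turn 0.1 pos [545.3   6.1 143.2] [3.141e+00 1.000e-03 2.968e+00] open 47.5 grip 29.9 ft [-0.  -0.2 -1.9]
```

Call:
step_arm(
  plan=[
    [[0, -32, 0, 0, -0.5], [-1, -70, 0, 0, -0.5], [-2, -108, 0, 0, -0.5], [-3, -146, 0, 0, -0.5], [-4, -184, 0, 0, -0.5], [-4, -222, 0, 0, -0.5], [-4, -258, 0, 0, -0.5], [-4, -284, 0, 0, -0.5]],
  ],
)

```text
t: 9.27
eef_pos: [498.0, -277.7, 141.6]
tcp_rot: [3.141, -0.002, 2.965]
ft_force: [0.8, 0.7, -1.4]
opening: 0.498
grip_force: 29.9
```

```bash
python3 g.py 500 -279 32 2.966
```

```text
t 9.3 shift [ -2.4  -0.9 109.6] turn -0.1 pos [ 498.  -277.7  141.6] [ 3.141e+00 -2.000e-03  2.965e+00] open 47.3 grip 29.9 ft [ 0.8  0.7 -1.4]
```

Call:
step_arm(
  plan=[
    [[0, 0, 20, 0, -0.5], [0, 0, 45, 0, -0.5], [0, 0, 70, 0, -0.5], [0, 0, 91, 0, -0.5], [0, 0, 103, 0, -0.5], [0, 0, 109, 0, -0.5], [0, 0, 110, 0, -0.5], [0, 0, 110, 0, -0.5]],
  ],
)

```text
t: 9.93
eef_pos: [499.1, -274.7, 32.2]
tcp_rot: [3.141, -0.001, 2.966]
ft_force: [-0.6, 0.3, -1.4]
opening: 0.495
grip_force: 30.0
```

Now release, rise and head back for the caddy.

Call:
step_arm(
  plan=[
    [[0, 0, 0.3, 0, 0], [0, 0, 0.3, 0, 0.2], [0, 0, 0.3, 0, 0.5], [0, 0, 0.3, 0, 0.8], [0, 0, -15, 0, 1], [0, 0, -45, 0, 1], [0, 0, -80, 0, 1], [0, 0, -110, 0, 1]],
  ],
)

```text
t: 10.6
eef_pos: [499.8, -274.7, 145.0]
tcp_rot: [-3.141, 0.0, 2.966]
ft_force: [1.1, -0.7, -0.2]
opening: 0.934
grip_force: 0.0
```

```bash
python3 g.py 616 79 140 2.958
```

```text
t 10.6 shift [-52.8 368.6   5. ] turn 0.5 pos [ 499.8 -274.7  145. ] [-3.141  0.     2.966] open 88.7 grip 0.0 ft [ 1.1 -0.7 -0.2]
```

Call:
step_arm(
  plan=[
    [[-5, 37, 0, 1.5, 1], [-10, 76, 0, 1.5, 1], [-16, 115, 0, 1.5, 1], [-22, 155, 0, 1.5, 1], [-27, 195, 0, 1.5, 1], [-33, 235, 0, 1.5, 1], [-39, 275, 0, 1.5, 1], [-44, 312, 0, 1.5, 1]],
  ],
)

```text
t: 11.27
eef_pos: [598.0, 27.1, 143.5]
tcp_rot: [3.141, 0.001, 2.94]
ft_force: [0.7, 0.1, -0.6]
opening: 1.003
grip_force: 0.0
```

```bash
python3 g.py 616 79 145 2.94
```

```text
t 11.3 shift [-7.3 54.4 -1.5] turn 0.0 pos [598.   27.1 143.5] [3.141e+00 1.000e-03 2.940e+00] open 95.3 grip 0.0 ft [ 0.7  0.1 -0.6]
```

Call:
step_arm(
  plan=[
    [[-4, 28, 0, 0, 1], [-7, 48, 0, 0, 1], [-7, 54, 0, 0, 1], [-7, 54, 0, 0, 1], [-7, 54, 0, 0, 1], [-7, 54, 0, 0, 1]],
  ],
)

```text
t: 11.77
eef_pos: [614.9, 75.2, 143.1]
tcp_rot: [-3.141, -0.0, 2.939]
ft_force: [-0.4, -0.6, -0.1]
opening: 1.001
grip_force: 0.0
```

```bash
python3 g.py 616 79 33 2.94;  python3 - <<'E'
from h import *
cv2.imwrite("pics/d5.png",cv2.resize(env.read_camera("side")[60:260,150:400],(750,600),interpolation=2))
E
```

```text
t 11.8 shift [ -0.3   3.9 110.1] turn -0.0 pos [614.9  75.2 143.1] [-3.141 -0.     2.939] open 95.1 grip 0.0 ft [-0.4 -0.6 -0.1]
```

View pics/d5.png

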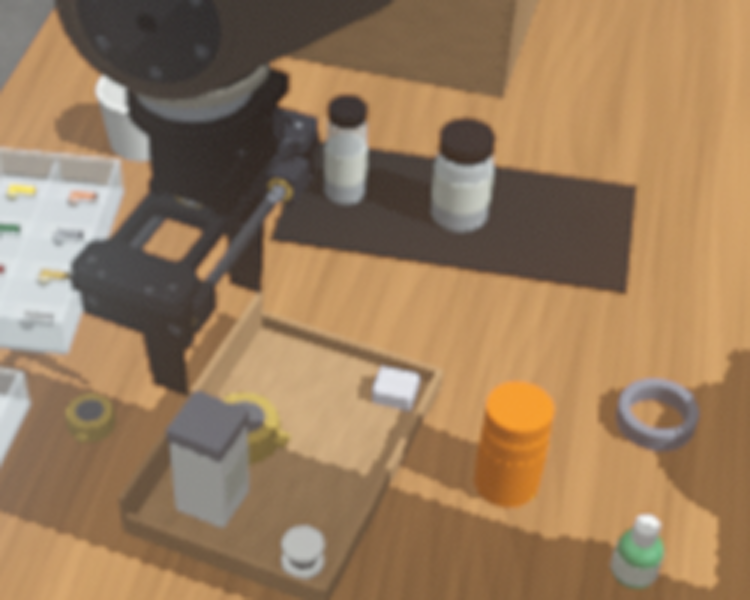

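Tube (345,150) and jar (463,175) stand upright on the mat in this crop. The near finger is over the caddy's line (tip 168,388; lid 208,424). Going down on the caddy.

Call:
step_arm(
  plan=[
    [[2, 1.5, 25, 0, 1], [2, 1.5, 50, 0, 1], [2, 1.5, 75, 0, 1], [2, 1.5, 98, 0, 1], [2, 1.5, 110, 0, 1], [2, 1.5, 110, 0, 0.5], [2, 1.5, 110, 0, 0], [2, 1.5, 110, 0, -0.3]],
  ],
)

```text
t: 12.48
eef_pos: [614.3, 77.9, 34.4]
tcp_rot: [3.141, 0.002, 2.94]
ft_force: [0.3, 0.1, -0.6]
opening: 0.843
grip_force: 0.0
```

Call:
step_arm(
  plan=[
    [[0, 0, 0, 0, -0.6], [0, 0, 0, 0, -0.6], [0, 0, 0, 0, -0.6], [0, 0, 0, 0, -0.6], [0, 0, 0, 0, -0.6], [0, 0, 0, 0, -0.6], [0, 0, 0, 0, -0.6]],
  ],
)

```text
t: 13.07
eef_pos: [613.6, 78.2, 33.2]
tcp_rot: [3.141, 0.0, 2.94]
ft_force: [-0.7, 0.2, 1.5]
opening: 0.44
grip_force: 29.8
```

Call:
step_arm(
  plan=[
    [[0, 0, -8, 0, -0.6], [0, 0, -28, 0, -0.6], [0, 0, -53, 0, -0.6], [0, 0, -78, 0, -0.6], [0, 0, -100, 0, -0.6], [0, 0, -114, 0, -0.6], [5, -10, -116, 0, -0.6], [13, -34, -116, 0, -0.6]],
  ],
)

```text
t: 13.73
eef_pos: [594.2, 48.4, 149.8]
tcp_rot: [3.141, 0.002, 2.942]
ft_force: [-0.4, -0.2, -2.0]
opening: 0.441
grip_force: 29.8
```

```bash
python3 g.py 402 -277 149 2.966
```

```text
t 13.7 shift [ 1.239e+02 -3.570e+02  3.000e-01] turn -1.4 pos [594.2  48.4 149.8] [3.141e+00 2.000e-03 2.942e+00] open 41.9 grip 29.8 ft [-0.4 -0.2 -2. ]
```

Call:
step_arm(
  plan=[
    [[11, -32, 0, 0, -0.6], [23, -68, 0, 0, -0.6], [36, -104, 0, 0, -0.6], [48, -140, 0, 0, -0.6], [61, -176, 0, 0, -0.6], [73, -212, 0, 0, -0.6], [86, -248, 0, 0, -0.6], [98, -284, 0, 0, -0.6]],
  ],
)

```text
t: 14.4
eef_pos: [438.8, -212.2, 148.5]
tcp_rot: [3.141, -0.001, 2.94]
ft_force: [0.7, 0.0, 0.1]
opening: 0.441
grip_force: 29.8
```

```bash
python3 g.py 402 -277 149
```

```text
t 14.4 shift [ 23.1 -70.8  -0.5] turn 0 pos [ 438.8 -212.2  148.5] [ 3.141e+00 -1.000e-03  2.940e+00] open 41.9 grip 29.8 ft [0.7 0.  0.1]
```

Call:
step_arm(
  plan=[
    [[10, -32, 0, 0, -0.6], [19, -58, 0, 0, -0.6], [23, -70, 5, 0, -0.6], [23, -70, 20, 0, -0.6], [23, -70, 42, 0, -0.6], [23, -70, 65, 0, -0.6], [23, -70, 82, 0, -0.6], [23, -70, 90, 0, -0.6]],
  ],
)

```text
t: 15.07
eef_pos: [402.8, -274.3, 56.8]
tcp_rot: [3.14, -0.003, 2.94]
ft_force: [-0.1, -0.3, -1.3]
opening: 0.442
grip_force: 29.8
```

```bash
python3 g.py 402 -277 32
```

```text
t 15.1 shift [ 0.2 -2.9 24.8] turn 0 pos [ 402.8 -274.3   56.8] [ 3.14e+00 -3.00e-03  2.94e+00] open 42.0 grip 29.8 ft [-0.1 -0.3 -1.3]
```

Call:
step_arm(
  plan=[
    [[0, 0, 10, 0, -0.6], [0, 0, 19, 0, -0.6], [0, 0, 24, 0, -0.6], [0, 0, 26, 0, -0.6], [0, 0, 26, 0, -0.6], [0, 0, 26, 0, -0.6]],
  ],
)

```text
t: 15.57
eef_pos: [404.8, -275.2, 33.4]
tcp_rot: [-3.141, 0.001, 2.94]
ft_force: [0.5, 0.4, -1.2]
opening: 0.44
grip_force: 29.8
```

Call:
step_arm(
  plan=[
    [[0, 0, 1.2, 0, -0.6], [0, 0, 1.2, 0, -0.6], [0, 0, 1.2, 0, 0], [0, 0, 1.2, 0, 0.4], [0, 0, 1.2, 0, 0.8], [0, 0, -15, 0, 1], [0, 0, -50, 0, 1], [0, 0, -90, 0, 1]],
  ],
)

```text
t: 16.23
eef_pos: [403.7, -274.4, 122.9]
tcp_rot: [3.139, -0.004, 2.94]
ft_force: [0.0, -0.8, 0.5]
opening: 0.794
grip_force: 0.0
```

```bash
python3 g.py 610 16 130 2.966
```

```text
t 16.2 shift [-143.9  325.8   -6.9] turn -1.5 pos [ 403.7 -274.4  122.9] [ 3.139 -0.004  2.94 ] open 75.4 grip 0.0 ft [ 0.  -0.8  0.5]
```

Call:
step_arm(
  plan=[
    [[-16, 36, -10, -1.5, 1], [-32, 73, -20, -1.5, 1], [-48, 110, -20, -1.5, 1], [-64, 147, -20, -1.5, 1], [-80, 184, -20, -1.5, 1], [-96, 221, -15, -1.5, 1], [-113, 258, -10, -1.5, 1], [-128, 292, -7, -1.5, 1]],
  ],
)

```text
t: 16.9
eef_pos: [589.3, -12.4, 129.8]
tcp_rot: [3.141, -0.0, 2.967]
ft_force: [-0.6, -1.7, 0.2]
opening: 1.0
grip_force: 0.0
```

```bash
python3 g.py 610 16 120 2.966
```

```text
t 16.9 shift [-15.4  31.5   9.8] turn 0.0 pos [589.3 -12.4 129.8] [ 3.141 -0.     2.967] open 95.0 grip 0.0 ft [-0.6 -1.7  0.2]
```

Call:
step_arm(
  plan=[
    [[-10, 20, 10, 0, 1], [-15, 31, 25, 0, 1], [-15.5, 31.5, 50, 0, 1], [-15.5, 31.5, 70, 0, 1], [-15.5, 31.5, 80, 0, 1], [-15.5, 31.5, 80, 0, 1], [-15.5, 31.5, 80, 0, 1]],
  ],
)

```text
t: 17.48
eef_pos: [609.2, 13.5, 50.3]
tcp_rot: [3.142, -0.0, 2.966]
ft_force: [0.6, -0.7, 0.1]
opening: 0.999
grip_force: 0.0
```

```bash
python3 g.py 610 16.5 10 2.966;  python3 - <<'E'
from h import *
cv2.imwrite("pics/d6.png",cv2.resize(env.read_camera("side")[80:260,170:395],(750,600),interpolation=2))
E
```

```text
t 17.5 shift [-0.2  3.1 40.3] turn 0.0 pos [609.2  13.5  50.3] [ 3.142 -0.     2.966] open 94.9 grip 0.0 ft [ 0.6 -0.7  0.1]
```

View pics/d6.png

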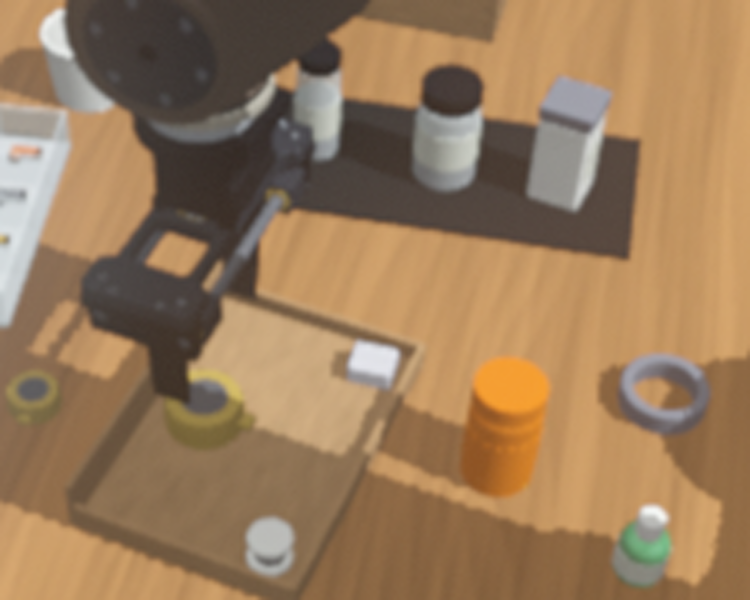

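Tube, jar and caddy all stand on the mat in this crop. The compass top is at about (232,199) in full pixels and its lug points to the front. I'll refine the compass position.

```bash
python3 - <<'E'
from h import *
print(at("side",232.4,199.4,29), proj("side",(610,16.5,29)))
hsv=cv2.cvtColor(cv2.imread("pics/top0.png"),cv2.COLOR_BGR2HSV)
m=((hsv[...,0]>22)&(hsv[...,0]<34)&(hsv[...,1]>170)).astype(np.uint8)
k,l,s,c=cv2.connectedComponentsWithStats(m)
for i in range(1,k):
  if 225<c[i][0]<265 and 110<c[i][1]<190 and s[i][4]>20: print(s[i],c[i])
E
```

```text
[606.2  21.4  29. ] [231.3 197.4]
[239 161  15  16  43] [248.8372093  166.90697674]
```

Call:
step_arm(
  plan=[
    [[0.5, 4.3, 5, 0, 0.45], [0.5, 4.3, 10, 0, 0.45], [0.5, 4.3, 15, 0, 0.45], [0.5, 4.3, 15, 0, 0.45], [0.5, 4.3, 15, 0, 0.45], [0.5, 4.3, 15, 0, 0.45]],
  ],
)

```text
t: 18.03
eef_pos: [609.5, 18.0, 35.1]
tcp_rot: [3.141, 0.0, 2.966]
ft_force: [0.3, -0.4, -0.9]
opening: 0.733
grip_force: 0.0
```

```bash
python3 g.py 608.5 18 10 2.966;  python3 - <<'E'
from h import *
cv2.imwrite("pics/d7.png",cv2.resize(env.read_camera("side")[140:230,180:300],(800,600),interpolation=2))
p=env.state()["eef_pos"];d=np.array([.175,.985,0]);e=np.array([.985,-.175,0])
for r in(0,8,16,24):print(r,[proj("side",p+d*k+e*w+np.array([0,0,r])) for k in(46.5,-34.5) for w in(10,-10)])
E
```

```text
t 18.0 shift [ 1.  -0.2 25.1] turn 0.0 pos [609.5  18.   35.1] [3.141 0.    2.966] open 69.6 grip 0.0 ft [ 0.3 -0.4 -0.9]
0 [array([217.6, 209.6]), array([226.1, 212.6]), array([233.9, 184.1]), array([242.1, 186.8])]
8 [array([217.5, 207.2]), array([226. , 210.1]), array([233.8, 181.7]), array([242. , 184.4])]
16 [array([217.3, 204.7]), array([225.9, 207.7]), array([233.7, 179.2]), array([242. , 181.9])]
24 [array([217.2, 202.2]), array([225.8, 205.2]), array([233.7, 176.7]), array([242. , 179.4])]
```

View pics/d7.png

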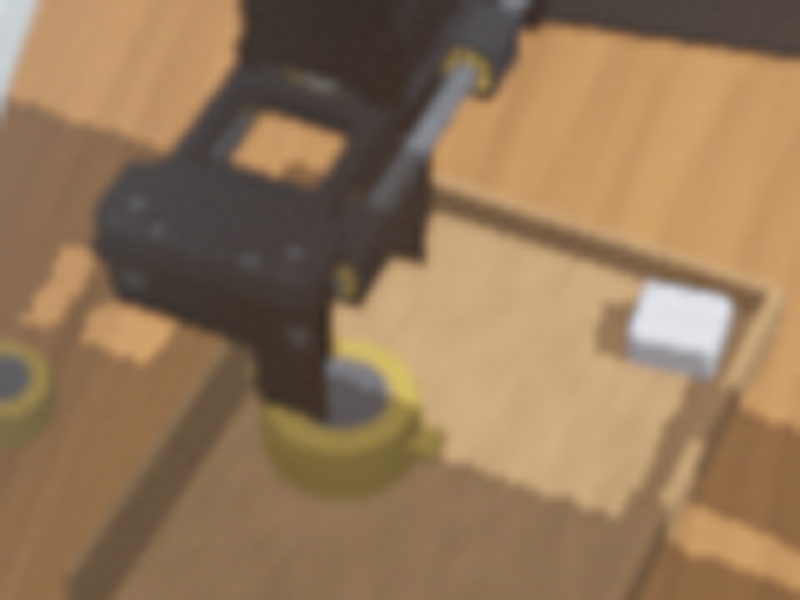

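Call:
step_arm(
  plan=[
    [[0.5, 0, 8, 0, 0.45], [0.5, 0, 14, 0, 0.45], [0.5, 0, 19, 0, 0.45], [0.5, 0, 23, 0, 0.45], [0.5, 0, 25, 0, 0.45], [0.5, 0, 25, 0, 0.45], [0.5, 0, 25, 0, 0.45]],
  ],
)

```text
t: 18.67
eef_pos: [609.0, 18.1, 9.9]
tcp_rot: [3.142, -0.0, 2.966]
ft_force: [0.7, -0.5, -0.3]
opening: 0.722
grip_force: 0.0
```

```bash
python3 - <<'E'
from h import *
cv2.imwrite("pics/d8.png",cv2.resize(env.read_camera("side")[140:230,180:300],(800,600),interpolation=2))
print(env.state()["eef_pos"],env.state()["ft_force"])
E
```

```text
[609.0432962   18.11945093  10.13263415] [-0.26909931 -0.93114126  0.569456  ]
```

View pics/d8.png

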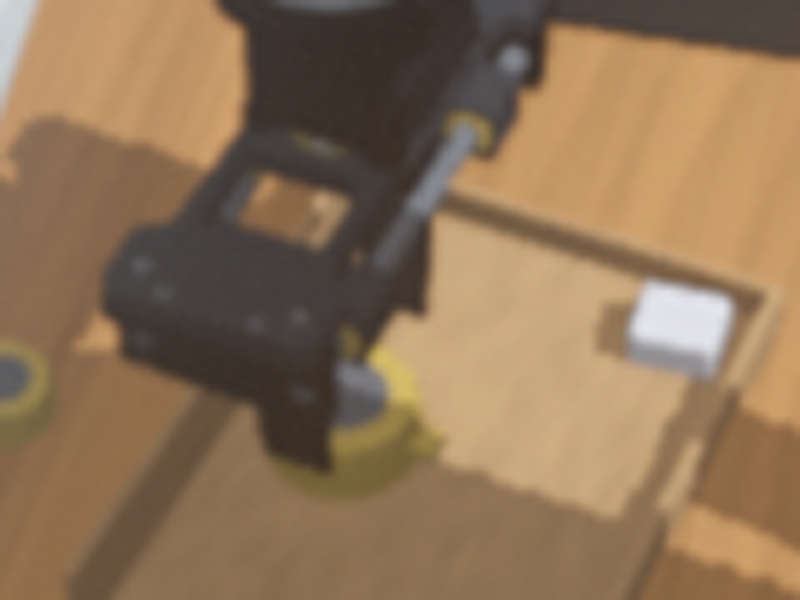

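The fingers straddle the compass, with the near tip at (300,460) and the far tip at (420,312) in the crop. The tips still look about 10 to 30 mm above the floor, so I'll go down slowly and watch the force.

Call:
step_arm(
  plan=[
    [[0.5, 0, 1, 0, 0.45], [0.5, 0, 2, 0, 0.45], [0.5, 0, 3, 0, 0.45], [0.5, 0, 4, 0, 0.45], [0.5, 0, 4, 0, 0.45], [0.5, 0, 4, 0, 0.45]],
  ],
)

```text
t: 19.22
eef_pos: [608.4, 18.2, 6.0]
tcp_rot: [3.141, -0.0, 2.966]
ft_force: [-0.6, -0.2, 0.1]
opening: 0.73
grip_force: 0.0
```

Call:
step_arm(
  plan=[
    [[0, 0, 1, 0, 0.45], [0, 0, 1.5, 0, 0.45], [0, 0, 2, 0, 0.45], [0, 0, 2.5, 0, 0.45], [0, 0, 2.5, 0, 0.45]],
  ],
)

```text
t: 19.63
eef_pos: [608.4, 18.2, 3.4]
tcp_rot: [3.142, -0.0, 2.966]
ft_force: [-0.9, -0.1, -0.3]
opening: 0.723
grip_force: 0.0
```

Call:
step_arm(
  plan=[
    [[0, 0, 1, 0, 0.45], [0, 0, 2, 0, 0.45], [0, 0, 3, 0, 0.45], [0, 0, 4, 0, 0.45], [0, 0, 4, 0, 0.45]],
  ],
)

```text
t: 20.05
eef_pos: [608.3, 18.2, -0.7]
tcp_rot: [3.142, -0.0, 2.966]
ft_force: [0.0, -0.2, 0.6]
opening: 0.727
grip_force: 0.0
```

Call:
step_arm(
  plan=[
    [[0, 0, -2, 0, 0.3], [0, 0, -2, 0, 0.2], [0, 0, -2, 0, 0.1], [0, 0, -2, 0, 0], [0, 0, -2, 0, -0.2], [0, 0, -2, 0, -0.3], [0, 0, -2, 0, -0.3], [0, 0, -2, 0, -0.3]],
  ],
)

```text
t: 20.72
eef_pos: [609.9, 17.9, 3.4]
tcp_rot: [3.141, 0.004, 2.966]
ft_force: [-1.1, -0.8, 15.5]
opening: 0.356
grip_force: 7.6
```

The fingers closed to 34 mm with a 15 N upward force, so they rode onto the compass top. The tips really are about 25 mm above the nominal TCP. I'll rise, open and check the compass.

Call:
step_arm(
  plan=[
    [[0, 0, -3, 0, -0.2], [0, 0, -6, 0, 0], [0, 0, -12, 0, 0.3], [0, 0, -22, 0, 0.5], [0, 0, -32, 0, 0.5], [0, 0, -32, 0, 0.5], [0, 0, -32, 0, 0.5], [0, 0, -32, 0, 0.5]],
  ],
)

```text
t: 21.38
eef_pos: [608.4, 18.2, 33.6]
tcp_rot: [3.141, 0.0, 2.966]
ft_force: [0.2, 0.1, -0.7]
opening: 0.746
grip_force: 0.0
```

```bash
python3 - <<'E'
from h import *
im=env.read_camera("side");o=cv2.imread("pics/d7.png")
a=cv2.resize(im[140:230,180:300],(800,600),interpolation=2)
cv2.imwrite("pics/d9.png",np.hstack([a[150:550,150:550],o[150:550,150:550]]))
print(env.state()["eef_pos"],env.state()["opening"])
E
```

```text
[608.24228496  18.23769622  33.37200282] 0.7504871727132951
```

View pics/d9.png

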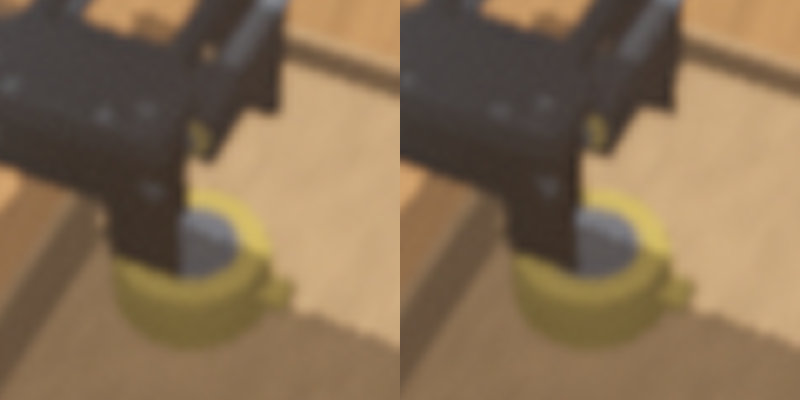

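The compass hasn't moved: its outline matches the earlier crop. I'll descend deeper, watching the force.

Call:
step_arm(
  plan=[
    [[0.5, 0, 10, 0, 0.5], [0.5, 0, 20, 0, 0.5], [0.5, 0, 27, 0, 0.5], [0.5, 0, 31, 0, 0.5], [0.5, 0, 34, 0, 0.5], [0.5, 0, 37, 0, 0.5], [0.5, 0, 38, 0, 0.5], [0.5, 0, 38, 0, 0.5]],
  ],
)

```text
t: 22.1
eef_pos: [607.9, 18.3, -4.6]
tcp_rot: [3.142, -0.0, 2.966]
ft_force: [0.3, -0.2, -0.3]
opening: 0.751
grip_force: 0.0
```

Call:
step_arm(
  plan=[
    [[0, 0, 1, 0, 0.5], [0, 0, 2, 0, 0.5], [0, 0, 3, 0, 0.5], [0, 0, 4, 0, 0.5], [0, 0, 4, 0, 0.5], [0, 0, 4, 0, 0.5]],
  ],
)

```text
t: 22.6
eef_pos: [608.0, 18.3, -8.4]
tcp_rot: [3.141, -0.0, 2.966]
ft_force: [0.4, -0.7, -0.3]
opening: 0.754
grip_force: 0.0
```

Call:
step_arm(
  plan=[
    [[0, 0, 1, 0, 0.5], [0, 0, 2, 0, 0.5], [0, 0, 3, 0, 0.5], [0, 0, 4, 0, 0.5], [0, 0, 5, 0, 0.5], [0, 0, 5, 0, 0.5]],
  ],
)

```text
t: 23.1
eef_pos: [607.9, 18.3, -13.7]
tcp_rot: [3.142, -0.0, 2.966]
ft_force: [-0.2, -0.6, -0.6]
opening: 0.752
grip_force: 0.0
```

Call:
step_arm(
  plan=[
    [[0, 0, 0, 0, 0.35], [0, 0, 0, 0, 0.25], [0, 0, 0, 0, 0.15], [0, 0, 0, 0, 0.1], [0, 0, 0, 0, 0.05], [0, 0, 0, 0, 0.05]],
  ],
)

```text
t: 23.6
eef_pos: [608.0, 18.3, -13.4]
tcp_rot: [3.141, 0.0, 2.966]
ft_force: [0.3, 0.3, 0.2]
opening: 0.563
grip_force: 30.0
```

Call:
step_arm(
  plan=[
    [[0, 0, -5, 0, 0.05], [0, 0, -15, 0, 0.05], [0, 0, -32, 0, 0.05], [0, 0, -50, 0, 0.05], [0, 0, -62, 0, 0.05], [8, 12, -70, 0, 0.05], [24, 36, -70, 0, 0.05], [44, 65, -70, 0, 0.05]],
  ],
)

```text
t: 24.27
eef_pos: [576.0, 90.1, 57.4]
tcp_rot: [3.141, 0.002, 2.964]
ft_force: [-0.5, 0.5, -1.4]
opening: 0.559
grip_force: 30.0
```

```bash
python3 g.py 491.5 283 57 2.966
```

```text
t 24.3 shift [117.3 174.9   0.3] turn -0.1 pos [576.   90.1  57.4] [3.141e+00 2.000e-03 2.964e+00] open 53.1 grip 30.0 ft [-0.5  0.5 -1.4]
```

Call:
step_arm(
  plan=[
    [[20, 30, 0, 0, 0.05], [40, 60, 0, 0, 0.05], [60, 90, 0, 0, 0.05], [80, 120, 0, 0, 0.05], [99, 148, 0, 0, 0.05], [112, 167, 0, 0, 0.05], [117, 174, 0, 0, 0.05], [117, 174, 0, 0, 0.05]],
  ],
)

```text
t: 24.93
eef_pos: [489.8, 283.4, 56.8]
tcp_rot: [3.141, -0.0, 2.969]
ft_force: [0.4, -0.1, -0.8]
opening: 0.556
grip_force: 30.0
```

```bash
python3 g.py 491.5 283 -10
```

```text
t 24.9 shift [-1.8 -0.1 66.8] turn 0 pos [489.8 283.4  56.8] [ 3.141 -0.     2.969] open 52.8 grip 30.0 ft [ 0.4 -0.1 -0.8]
```

Call:
step_arm(
  plan=[
    [[-1, 0, 18, 0, 0.05], [-1, 0, 36, 0, 0.05], [-1, 0, 51, 0, 0.05], [-1, 0, 60, 0, 0.05], [-1, 0, 64, 0, 0.05], [-1, 0, 66, 0, 0.05], [-1, 0, 66, 0, 0.05], [-1, 0, 66, 0, 0.05]],
  ],
)

```text
t: 25.6
eef_pos: [492.5, 281.4, -8.8]
tcp_rot: [3.141, 0.001, 2.966]
ft_force: [-0.1, 0.8, -0.2]
opening: 0.558
grip_force: 30.0
```

Call:
step_arm(
  plan=[
    [[0, 1, 1.4, 0, 0.05], [0, 1, 1.4, 0, 0.05], [0, 1, 1.4, 0, 0.3], [0, 1, 1.4, 0, 0.5], [0, 1, 1.4, 0, 0.6], [0, 1, -10, 0, 0.6], [0, 1, -40, 0, 0.6], [0, 1, -70, 0, 0.6]],
  ],
)

```text
t: 26.27
eef_pos: [491.6, 282.2, 61.4]
tcp_rot: [-3.14, -0.002, 2.966]
ft_force: [0.2, 0.4, 0.5]
opening: 0.793
grip_force: 0.0
```

```bash
python3 g.py 404.5 -275 160 2.94; python3 - <<'E'
from h import *
a=env.read_camera("top");cv2.imwrite("pics/e_top.png",a)
b=env.read_camera("side");cv2.imwrite("pics/e_side.png",b)
E
```

```text
t 26.3 shift [ -11.2 -564.   -98. ] turn 1.5 pos [491.6 282.2  61.4] [-3.140e+00 -2.000e-03  2.966e+00] open 75.3 grip 0.0 ft [0.2 0.4 0.5]
```

Call:
step_arm(
  plan=[
    [[0, 0, -38, 0, 0.8], [0, -15, -75, 1.5, 1], [-1, -45, -95, 1.5, 1], [-2, -82, -98, 1.5, 1], [-3, -120, -98, 1.5, 1], [-4, -160, -98, 1.5, 1], [-5, -200, -98, 1.5, 1], [-6, -240, -98, 1.5, 1]],
  ],
)

```text
t: 27.03
eef_pos: [455.5, 43.6, 159.0]
tcp_rot: [3.141, 0.001, 2.941]
ft_force: [0.8, 0.4, 0.3]
opening: 1.003
grip_force: 0.0
```

```bash
python3 g.py 404.5 -275 145 2.94; python3 - <<'E'
from h import *
a=env.read_camera("top");cv2.imwrite("pics/e1.png",cv2.resize(a[165:275,70:180],(560,560),interpolation=2))
hsv=cv2.cvtColor(a,cv2.COLOR_BGR2HSV)
m=((hsv[...,0]>20)&(hsv[...,0]<34)&(hsv[...,1]>170)&(hsv[...,2]>90)).astype(np.uint8);m[:,:90]=0;m[:,165:]=0;m[:185]=0;m[265:]=0
x,y,w,h=cv2.boundingRect(m);print(x,y,w,h,m.sum(),proj("top",(491.9,281.7,32)))
E
```

```text
t 27.0 shift [ -13.6 -322.4   13.9] turn 0.0 pos [455.5  43.6 159. ] [3.141e+00 1.000e-03 2.941e+00] open 95.3 grip 0.0 ft [0.8 0.4 0.3]
115 210 21 25 138 [123.5 221.1]
```

View pics/e1.png

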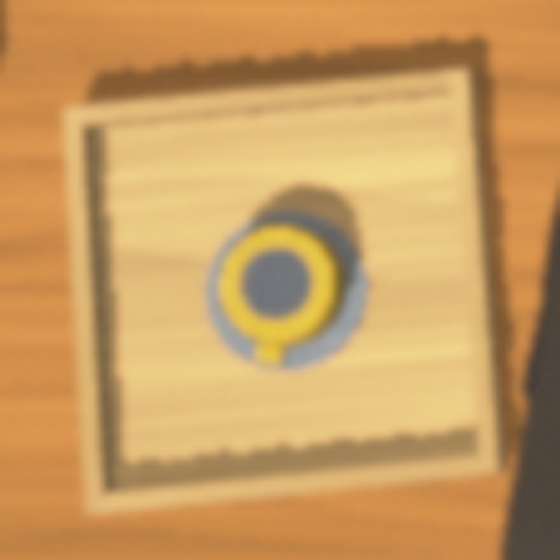

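The compass, centred at (278,284) in the crop, sits on the felt pad within about 2 mm of its centre. It lies flat and is released. Next I'll bring the caddy back.

Call:
step_arm(
  plan=[
    [[-2, -39, 0, 0, 1], [-4, -79, 0, 0, 1], [-5, -119, 0, 0, 1], [-7, -159, 0, 0, 1], [-9, -199, 0, 0, 1], [-10, -239, 0, 0, 1], [-12, -279, 3, 0, 1], [-13, -312, 6, 0, 1]],
  ],
)

```text
t: 27.75
eef_pos: [405.9, -265.7, 152.9]
tcp_rot: [-3.141, 0.001, 2.939]
ft_force: [0.5, -0.7, 0.0]
opening: 1.006
grip_force: 0.0
```

```bash
python3 g.py 404.2 -275 32 2.94
```

```text
t 27.8 shift [-1.000e-01 -9.400e+00  1.209e+02] turn -0.0 pos [ 405.9 -265.7  152.9] [-3.141e+00  1.000e-03  2.939e+00] open 95.5 grip 0.0 ft [ 0.5 -0.7  0. ]
```

Call:
step_arm(
  plan=[
    [[0, -9, 15, 0, 1], [0, -9, 40, 0, 1], [0, -9, 65, 0, 1], [0, -9, 90, 0, 1], [0, -9, 110, 0, 1], [0, -9, 120, 0, 1], [0, -9, 121, 0, 1], [0, -9, 121, 0, 1]],
  ],
)

```text
t: 28.42
eef_pos: [404.9, -271.9, 31.7]
tcp_rot: [3.141, -0.0, 2.94]
ft_force: [0.0, -0.2, 0.1]
opening: 1.004
grip_force: 0.0
```

```bash
python3 g.py 404.2 -275 32 2.94
```

```text
t 28.4 shift [ 0.1 -3.1 -0.3] turn 0.0 pos [ 404.9 -271.9   31.7] [ 3.141 -0.     2.94 ] open 95.4 grip 0.0 ft [ 0.  -0.2  0.1]
```

Call:
step_arm(
  plan=[
    [[0, -3, 0, 0, 0.6], [0, -3, 0, 0, 0.2], [0, -3, 0, 0, -0.2], [0, -3, 0, 0, -0.6], [0, -3, 0, 0, -0.6], [0, -3, 0, 0, -0.6], [0, -3, 0, 0, -0.6], [0, -3, 0, 0, -0.6]],
  ],
)

```text
t: 29.08
eef_pos: [404.2, -274.9, 31.6]
tcp_rot: [3.142, 0.0, 2.94]
ft_force: [-0.3, 0.7, -0.6]
opening: 0.499
grip_force: 0.0
```

Call:
step_arm(
  plan=[
    [[0, 0, 0, 0, -0.6], [0, 0, -8, 0, -0.6], [0, 0, -28, 0, -0.6], [0, 0, -53, 0, -0.6], [0, 0, -78, 0, -0.6], [0, 0, -100, 0, -0.6], [0, 0, -112, 0, -0.6], [-4, 10, -116, 0, -0.6]],
  ],
)

```text
t: 29.75
eef_pos: [410.4, -266.9, 149.9]
tcp_rot: [-3.14, 0.003, 2.939]
ft_force: [0.3, -0.2, -1.7]
opening: 0.44
grip_force: 29.8
```

```bash
python3 g.py 613.6 78.2 150 2.94
```

```text
t 29.8 shift [-129.6  379.    -0.4] turn -0.1 pos [ 410.4 -266.9  149.9] [-3.140e+00  3.000e-03  2.939e+00] open 41.8 grip 29.8 ft [ 0.3 -0.2 -1.7]
```

Call:
step_arm(
  plan=[
    [[-12, 36, 0, 0, -0.6], [-25, 73, 0, 0, -0.6], [-38, 110, 0, 0, -0.6], [-50, 147, 0, 0, -0.6], [-63, 184, 0, 0, -0.6], [-76, 221, 0, 0, -0.6], [-88, 258, 0, 0, -0.6], [-101, 295, 0, 0, -0.6]],
  ],
)

```text
t: 30.42
eef_pos: [568.3, 5.8, 147.0]
tcp_rot: [3.142, -0.001, 2.94]
ft_force: [0.9, 0.2, -1.7]
opening: 0.44
grip_force: 29.8
```

```bash
python3 g.py 613.6 78.2 150 2.94
```

```text
t 30.4 shift [-30.  80.  -3.] turn 0.0 pos [568.3   5.8 147. ] [ 3.142e+00 -1.000e-03  2.940e+00] open 41.8 grip 29.8 ft [ 0.9  0.2 -1.7]
```

Call:
step_arm(
  plan=[
    [[-12, 32, 0, 0, -0.6], [-23, 60, 0, 0, -0.6], [-29, 76, 0, 0, -0.6], [-30, 80, 0, 0, -0.6], [-30, 80, 10, 0, -0.6], [-30, 80, 30, 0, -0.6], [-30, 80, 50, 0, -0.6], [-30, 80, 60, 0, -0.6]],
  ],
)

```text
t: 31.08
eef_pos: [611.6, 74.5, 84.7]
tcp_rot: [-3.141, -0.004, 2.939]
ft_force: [-0.1, -0.2, -1.0]
opening: 0.442
grip_force: 29.8
```

```bash
python3 g.py 613.6 78.2 40 2.94
```

```text
t 31.1 shift [-1.4  4.1 44.7] turn -0.0 pos [611.6  74.5  84.7] [-3.141 -0.004  2.939] open 42.0 grip 29.8 ft [-0.1 -0.2 -1. ]
```

Call:
step_arm(
  plan=[
    [[-1, 3, 12, 0, -0.6], [-1, 3, 25, 0, -0.6], [-1, 3, 36, 0, -0.6], [-1, 3, 42, 0, -0.6], [-1, 3, 44, 0, -0.6], [-1, 3, 45, 0, -0.6], [-1, 3, 45, 0, -0.6], [-1, 3, 45, 0, -0.6]],
  ],
)

```text
t: 31.75
eef_pos: [615.4, 78.0, 43.2]
tcp_rot: [3.141, 0.001, 2.94]
ft_force: [-0.5, 0.2, -1.0]
opening: 0.437
grip_force: 29.8
```

```bash
python3 g.py 613.6 78.2 33 2.94
```

```text
t 31.8 shift [ 1.8 -0.2 10.2] turn 0.0 pos [615.4  78.   43.2] [3.141e+00 1.000e-03 2.940e+00] open 41.5 grip 29.8 ft [-0.5  0.2 -1. ]
```

Call:
step_arm(
  plan=[
    [[1.5, 0, 3, 0, -0.6], [1.5, 0, 5, 0, -0.6], [1.5, 0, 6, 0, -0.6], [1.5, 0, 7, 0, -0.6], [1.5, 0, 7.5, 0, -0.6], [1.5, 0, 7.5, 0, -0.6]],
  ],
)

```text
t: 32.25
eef_pos: [613.6, 78.3, 34.9]
tcp_rot: [3.142, -0.0, 2.94]
ft_force: [-0.2, -0.1, -0.1]
opening: 0.437
grip_force: 29.8
```

Call:
step_arm(
  plan=[
    [[0, 0, 0.5, 0, -0.6], [0, 0, 1, 0, -0.6], [0, 0, 1, 0, -0.6]],
  ],
)

```text
t: 32.5
eef_pos: [613.6, 78.3, 34.0]
tcp_rot: [3.142, -0.0, 2.94]
ft_force: [-0.4, 0.6, -0.7]
opening: 0.44
grip_force: 29.8
```

Call:
step_arm(
  plan=[
    [[0, 0, 0.7, 0, -0.6], [0, 0, 0.7, 0, -0.2], [0, 0, 0.7, 0, 0.2], [0, 0, 0.7, 0, 0.6], [0, 0, 0.7, 0, 0.8], [0, 0, -15, 0, 1], [0, 0, -50, 0, 1], [0, 0, -90, 0, 1]],
  ],
)

```text
t: 33.17
eef_pos: [612.5, 78.3, 123.5]
tcp_rot: [-3.141, -0.004, 2.94]
ft_force: [0.4, -0.0, -0.1]
opening: 0.8
grip_force: 0.0
```

Call:
step_arm(
  plan=[
    [[0, 0, -20, -1.5, 1], [4, -38, -20, -1.5, 1], [8, -77, -20, -1.5, 1], [12, -116, -20, -1.5, 1], [16, -155, -20, -1.5, 1], [20, -195, -20, -1.5, 1], [24, -235, -20, -1.5, 1], [28, -275, -20, -1.5, 1]],
  ],
)

```text
t: 33.83
eef_pos: [530.4, -187.2, 144.3]
tcp_rot: [-3.142, 0.001, 2.966]
ft_force: [0.1, -0.0, 0.0]
opening: 0.999
grip_force: 0.0
```

```bash
python3 g.py 499.2 -274.7 140 2.966
```

```text
t 33.8 shift [ 15.4 -91.6   4.3] turn 0.0 pos [ 530.4 -187.2  144.3] [-3.142e+00  1.000e-03  2.966e+00] open 94.9 grip 0.0 ft [ 0.1 -0.   0. ]
```

Call:
step_arm(
  plan=[
    [[6, -38, 0, 0, 1], [12, -72, 0, 0, 1], [15, -91, 4, 0, 1], [15, -91, 8, 0, 1], [15, -91, 20, 0, 1], [15, -91, 40, 0, 1], [15, -91, 60, 0, 1], [15, -91, 70, 0, 1]],
  ],
)

```text
t: 34.5
eef_pos: [500.1, -271.4, 72.2]
tcp_rot: [3.14, -0.002, 2.967]
ft_force: [0.9, 0.1, -0.2]
opening: 0.997
grip_force: 0.0
```

```bash
python3 g.py 499.2 -274.7 32.2 2.966
```

```text
t 34.5 shift [ 0.2 -3.4 40. ] turn 0.0 pos [ 500.1 -271.4   72.2] [ 3.140e+00 -2.000e-03  2.967e+00] open 94.7 grip 0.0 ft [ 0.9  0.1 -0.2]
```

Call:
step_arm(
  plan=[
    [[0, -3, 15, 0, 1], [0, -3, 28, 0, 1], [0, -3, 37, 0, 0.8], [0, -3, 40, 0, 0.4], [0, -3, 40, 0, 0], [0, -3, 40, 0, -0.3], [0, -3, 40, 0, -0.5], [0, -3, 40, 0, -0.5]],
  ],
)

```text
t: 35.17
eef_pos: [500.3, -275.6, 34.7]
tcp_rot: [-3.141, 0.001, 2.966]
ft_force: [-0.6, 0.6, -0.5]
opening: 0.637
grip_force: 0.0
```

Call:
step_arm(
  plan=[
    [[0, 0, 0, 0, -0.5], [0, 0, 0, 0, -0.5], [0, 0, 0, 0, -0.5], [0, 0, 0, 0, -0.5], [0, 0, 0, 0, -0.5]],
  ],
)

```text
t: 35.58
eef_pos: [500.2, -275.5, 34.4]
tcp_rot: [-3.142, 0.001, 2.966]
ft_force: [-0.1, 1.0, 5.1]
opening: 0.496
grip_force: 30.0
```

Call:
step_arm(
  plan=[
    [[0, 0, -8, 0, -0.5], [0, 0, -28, 0, -0.5], [0, 0, -53, 0, -0.5], [0, 0, -78, 0, -0.5], [0, 0, -98, 0, -0.5], [0, 0, -108, 0, -0.5], [0, 10, -110, 0, -0.5], [0, 36, -110, 0, -0.5]],
  ],
)

```text
t: 36.25
eef_pos: [506.1, -241.2, 144.0]
tcp_rot: [-3.141, 0.001, 2.964]
ft_force: [0.3, 0.9, -1.9]
opening: 0.498
grip_force: 29.9
```

```bash
python3 g.py 551.5 35.2 145 2.966
```

```text
t 36.2 shift [  4.2 280.   -1.2] turn -0.1 pos [ 506.1 -241.2  144. ] [-3.141e+00  1.000e-03  2.964e+00] open 47.3 grip 29.9 ft [ 0.3  0.9 -1.9]
```

Call:
step_arm(
  plan=[
    [[0, 36, 0, 0, -0.5], [1, 74, 0, 0, -0.5], [2, 112, 0, 0, -0.5], [3, 150, 0, 0, -0.5], [4, 188, 0, 0, -0.5], [4, 226, 0, 0, -0.5], [4, 260, 0, 0, -0.5], [4, 278, 0, 0, -0.5]],
  ],
)

```text
t: 36.92
eef_pos: [550.1, 38.3, 142.8]
tcp_rot: [3.141, -0.002, 2.968]
ft_force: [-0.0, 0.0, -2.5]
opening: 0.496
grip_force: 29.9
```

```bash
python3 g.py 551.5 35.2 45 2.966
```

```text
t 36.9 shift [-2.2 -2.9 97.8] turn 0.1 pos [550.1  38.3 142.8] [ 3.141e+00 -2.000e-03  2.968e+00] open 47.1 grip 29.9 ft [-0.   0.  -2.5]
```

Call:
step_arm(
  plan=[
    [[-1, -1, 15, 0, -0.5], [-1, -1, 38, 0, -0.5], [-1, -1, 62, 0, -0.5], [-1, -1, 82, 0, -0.5], [-1, -1, 93, 0, -0.5], [-1, -1, 97, 0, -0.5], [-1, -1, 97, 0, -0.5], [-1, -1, 97, 0, -0.5]],
  ],
)

```text
t: 37.58
eef_pos: [551.8, 33.4, 47.5]
tcp_rot: [3.141, 0.0, 2.966]
ft_force: [-0.1, 0.6, -2.1]
opening: 0.497
grip_force: 29.9
```

```bash
python3 g.py 551.5 35.2 35.5 2.966
```

```text
t 37.6 shift [ 0.7  1.7 12. ] turn 0.0 pos [551.8  33.4  47.5] [3.141 0.    2.966] open 47.2 grip 29.9 ft [-0.1  0.6 -2.1]
```

Call:
step_arm(
  plan=[
    [[0.5, 1.7, 3, 0, -0.5], [0.5, 1.7, 6, 0, -0.5], [0.5, 1.7, 8, 0, -0.5], [0.5, 1.7, 10, 0, -0.5], [0.5, 1.7, 11, 0, -0.5], [0.5, 1.7, 11.5, 0, -0.5], [0.5, 1.7, 11.5, 0, -0.5]],
  ],
)

```text
t: 38.17
eef_pos: [551.5, 35.0, 35.5]
tcp_rot: [3.142, 0.0, 2.966]
ft_force: [0.1, -0.2, -0.7]
opening: 0.498
grip_force: 29.9
```

Call:
step_arm(
  plan=[
    [[0, 0, 0.5, 0, -0.5], [0, 0, 0.5, 0, -0.2], [0, 0, 0.5, 0, 0.2], [0, 0, 0.5, 0, 0.6], [0, 0, 0.5, 0, 0.8], [0, 0, -15, 0, 1], [0, 0, -50, 0, 1], [0, 0, -90, 0, 1]],
  ],
)

```text
t: 38.83
eef_pos: [550.3, 35.1, 125.0]
tcp_rot: [-3.141, -0.004, 2.966]
ft_force: [0.3, 0.4, -0.3]
opening: 0.857
grip_force: 0.0
```

Call:
step_arm(
  plan=[
    [[0, 0, -20, 0, 1], [-13, -38, -20, 0, 1], [-26, -76, -20, 0, 1], [-40, -114, -20, 0, 1], [-53, -152, -20, 0, 1], [-66, -190, -20, 0, 1], [-79, -228, -20, 0, 1], [-92, -266, -20, 0, 1]],
  ],
)

```text
t: 39.5
eef_pos: [595.5, -245.0, 145.5]
tcp_rot: [3.141, -0.0, 2.966]
ft_force: [0.8, 0.4, 0.1]
opening: 0.997
grip_force: 0.0
```

```bash
python3 g.py 599.1 -277.9 140 2.966
```

```text
t 39.5 shift [ -9.2 -31.8   5.5] turn 0.0 pos [ 595.5 -245.   145.5] [ 3.141 -0.     2.966] open 94.7 grip 0.0 ft [0.8 0.4 0.1]
```

Call:
step_arm(
  plan=[
    [[-6, -20, 0, 0, 1], [-9, -31, 0, 0, 1], [-9, -31, 5, 0, 1], [-9, -31, 20, 0, 1], [-9, -31, 40, 0, 1], [-9, -31, 60, 0, 1], [-9, -31, 70, 0, 1], [-9, -31, 70, 0, 1]],
  ],
)

```text
t: 40.17
eef_pos: [598.1, -272.9, 73.3]
tcp_rot: [3.14, -0.004, 2.968]
ft_force: [-0.7, 0.5, 0.4]
opening: 1.003
grip_force: 0.0
```

```bash
python3 g.py 599.1 -277.9 32.2 2.966
```

```text
t 40.2 shift [-2.  -4.8 41. ] turn 0.1 pos [ 598.1 -272.9   73.3] [ 3.14  -0.004  2.968] open 95.3 grip 0.0 ft [-0.7  0.5  0.4]
```

Call:
step_arm(
  plan=[
    [[-1, -4, 15, 0, 1], [-1, -4, 28, 0, 1], [-1, -4, 37, 0, 0.8], [-1, -4, 41, 0, 0.4], [-1, -4, 41, 0, 0], [-1, -4, 41, 0, -0.3], [-1, -4, 41, 0, -0.6], [-1, -4, 41, 0, -0.8]],
  ],
)

```text
t: 40.83
eef_pos: [599.7, -279.2, 35.2]
tcp_rot: [-3.141, 0.001, 2.966]
ft_force: [0.2, -0.5, 0.3]
opening: 0.639
grip_force: 0.0
```

Call:
step_arm(
  plan=[
    [[0, 0, 0, 0, -0.8], [0, 0, 0, 0, -0.8], [0, 0, 0, 0, -0.8], [0, 0, 0, 0, -0.8], [0, 0, 0, 0, -0.8], [0, 0, 0, 0, -0.8]],
  ],
)

```text
t: 41.33
eef_pos: [599.4, -279.1, 34.6]
tcp_rot: [3.142, 0.0, 2.966]
ft_force: [-0.0, -0.2, 0.6]
opening: 0.356
grip_force: 30.0
```

Call:
step_arm(
  plan=[
    [[0, 0, -8, 0, -0.8], [0, 0, -28, 0, -0.8], [0, 0, -53, 0, -0.8], [0, 0, -78, 0, -0.8], [0, 0, -98, 0, -0.8], [0, 0, -108, 0, -0.8], [2, 10, -110, 0, -0.8], [6, 32, -110, 0, -0.8]],
  ],
)

```text
t: 42.0
eef_pos: [598.8, -247.6, 144.5]
tcp_rot: [-3.141, 0.001, 2.964]
ft_force: [-0.5, 0.1, -1.6]
opening: 0.355
grip_force: 30.0
```

```bash
python3 g.py 596.5 -42.8 145 2.966
```

```text
t 42.0 shift [ 38.5 201.1  -0.6] turn -0.1 pos [ 598.8 -247.6  144.5] [-3.141e+00  1.000e-03  2.964e+00] open 33.7 grip 30.0 ft [-0.5  0.1 -1.6]
```

Call:
step_arm(
  plan=[
    [[6, 33, 0, 0, -0.8], [13, 68, 0, 0, -0.8], [20, 103, 0, 0, -0.8], [27, 138, 0, 0, -0.8], [33, 170, 0, 0, -0.8], [37, 192, 0, 0, -0.8], [38, 199, 0, 0, -0.8], [38, 199, 5, 0, -0.8]],
  ],
)

```text
t: 42.67
eef_pos: [596.1, -41.9, 139.3]
tcp_rot: [3.141, -0.0, 2.969]
ft_force: [0.3, -0.7, -1.2]
opening: 0.357
grip_force: 30.0
```

```bash
python3 g.py 596.5 -42.8 45 2.966
```

```text
t 42.7 shift [-0.5 -0.8 94.3] turn 0.2 pos [596.1 -41.9 139.3] [ 3.141 -0.     2.969] open 33.9 grip 30.0 ft [ 0.3 -0.7 -1.2]
```

Call:
step_arm(
  plan=[
    [[0, 0, 15, 0, -0.8], [0, 0, 38, 0, -0.8], [0, 0, 62, 0, -0.8], [0, 0, 80, 0, -0.8], [0, 0, 90, 0, -0.8], [0, 0, 94, 0, -0.8], [0, 0, 94, 0, -0.8], [0, 0, 94, 0, -0.8]],
  ],
)

```text
t: 43.33
eef_pos: [596.7, -44.5, 46.0]
tcp_rot: [3.142, 0.001, 2.966]
ft_force: [0.7, 0.4, -0.7]
opening: 0.355
grip_force: 30.0
```

```bash
python3 g.py 596.5 -42.8 35.5 2.966
```

```text
t 43.3 shift [ 0.5  1.6 10.5] turn -0.0 pos [596.7 -44.5  46. ] [3.142e+00 1.000e-03 2.966e+00] open 33.7 grip 30.0 ft [ 0.7  0.4 -0.7]
```

Call:
step_arm(
  plan=[
    [[0.5, 1.5, 3, 0, -0.8], [0.5, 1.5, 6, 0, -0.8], [0.5, 1.5, 8, 0, -0.8], [0.5, 1.5, 9.5, 0, -0.8], [0.5, 1.5, 10.5, 0, -0.8], [0.5, 1.5, 10.5, 0, -0.8]],
  ],
)

```text
t: 43.83
eef_pos: [596.4, -42.4, 35.5]
tcp_rot: [3.141, 0.001, 2.966]
ft_force: [-1.1, 0.8, 3.2]
opening: 0.358
grip_force: 30.0
```

Call:
step_arm(
  plan=[
    [[0, 0, 0.3, 0, -0.8], [0, 0, 0.3, 0, -0.3], [0, 0, 0.3, 0, 0.2], [0, 0, 0.3, 0, 0.6], [0, 0, 0.3, 0, 0.8], [0, 0, -15, 0, 1], [0, 0, -50, 0, 1], [0, 0, -90, 0, 1]],
  ],
)

```text
t: 44.5
eef_pos: [595.0, -42.3, 124.3]
tcp_rot: [3.141, -0.004, 2.966]
ft_force: [0.9, -0.1, 0.5]
opening: 0.717
grip_force: 0.0
```

Call:
step_arm(
  plan=[
    [[0, 0, -20, 0, 1], [0, -38, -30, 0, 1], [0, -76, -30, 0, 1], [0, -114, -30, 0, 1], [0, -152, -30, 0, 1], [0, -190, -30, 0, 1], [0, -225, -30, 0, 1], [0, -250, -30, 0, 1]],
  ],
)

```text
t: 45.17
eef_pos: [551.7, -291.5, 154.9]
tcp_rot: [-3.141, 0.0, 2.965]
ft_force: [-0.2, 0.9, 0.1]
opening: 1.002
grip_force: 0.0
```

```bash
python3 g.py 596.5 -42.8 35.5; sed 's#im=cv2.imread("pics/top0.png")#im=env.read_camera("top");cv2.imwrite("pics/f.png",im)#' m.py | grep -v '^mt=' > m2.py; python3 - <<'E'
import re
s=open('m2.py').read()
s=s.replace('("mat",mt,4),("felt",fp,8)','').split('print("comp"')[0]
exec(s)
a=cv2.imread("pics/top0.png").astype(int);r=[(151,178,200,228,"caddy"),(160,188,262,284,"tube"),(183,206,222,247,"jar"),(190,212,190,210,"spool"),(205,225,264,284,"tin")]
for y0,y1,x0,x1,n in r:
    sh,_=cv2.phaseCorrelate(np.float32(a[y0:y1,x0:x1].mean(2)),np.float32(im[y0:y1,x0:x1].mean(2)));print(n,np.round(sh,2),abs(a-im)[y0:y1,x0:x1].mean().round(1))
E
```

```text
t 45.2 shift [ -0.4 252.7 119.3] turn 0 pos [ 551.7 -291.5  154.9] [-3.141  0.     2.965] open 95.2 grip 0.0 ft [-0.2  0.9  0.1]
jar [225 184  20  20 308] [234.3  193.73] ((234.5, 193.5), (19.0, 19.0), 90.0)
tube [264 165  15  14 154] [270.94 171.79] ((270.75, 171.75), (13.435027122497559, 12.727920532226562), 45.0)
caddy [     0      0    512    384 134050] [210.66 174.51] ((17.5, 382.5), (1.0, 3.0), 90.0)
comp [     0      0    512    384 195203] [256.88 191.21] ((255.5, 191.5), (383.0, 511.0), 90.0)
jar [548.9  35.1  90. ]
tube [596.2 -42.7  97. ]
caddy [589.4  86.1  93. ]
caddy [-0.15 -0.38] 61.5
tube [-0.61 -0.85] 26.4
jar [0.71 0.14] 16.5
spool [-0.37  0.15] 48.8
tin [ 0.31 -0.46] 23.0
```

Jar and tube are back within 2 mm. The lighting changed with the arm out of the way, so the caddy, spool and compass need a check that doesn't depend on lighting.

```bash
python3 - <<'E'
from h import *
a=cv2.imread("pics/top0.png");b=env.read_camera("top")
for n,im in(("before",a),("now",b)):
    g=cv2.cvtColor(im,cv2.COLOR_BGR2LAB).astype(int); m=((g[...,2]<138)).astype(np.uint8)
    for o,(y0,y1,x0,x1) in dict(caddy=(145,182,198,232),spool=(190,212,188,212),tin=(204,226,262,286)).items():
        k,l,s,c=cv2.connectedComponentsWithStats(m[y0:y1,x0:x1])
        i=1+s[1:,4].argmax();print(n,o,s[i]+[x0,y0,0,0,0],(c[i]+[x0,y0]).round(1))
s=env.read_camera("side");o=cv2.imread("pics/side0.png")
def e(x):return np.float32(cv2.Canny(cv2.GaussianBlur(x,(3,3),0),40,110))
for n,(y0,y1,x0,x1) in dict(caddy=(190,238,203,240),jar=(182,228,242,272),tube=(152,195,233,256)).items():
    r=cv2.matchTemplate(s[y0-8:y1+8,x0-8:x1+8],o[y0:y1,x0:x1],cv2.TM_CCOEFF_NORMED);q=cv2.minMaxLoc(r);print(n,round(q[1],2),np.array(q[3])-8)
print(env.state()["qvel"].round(3))
E
```

```text
before caddy [204 152  23  26 473] [214.8 164.4]
before spool [193 195  13  13 131] [199.3 200.7]
before tin [266 208  13  15 174] [272.4 215.2]
now caddy [204 152  23  27 470] [215.5 164.1]
now spool [193 194  14  14 142] [199.3 200.6]
now tin [267 208  12  15 167] [272.5 215.2]
caddy 0.43 [-1  1]
jar 0.88 [ 0 -1]
tube 0.87 [0 0]
[ 0.047 -0.011  0.02   0.007  0.002  0.016]
```

All of them are within a pixel or so (about 2 mm) of where they started, and the gripper is open and clear. Handing in.

```bash
python3 -c "
from cell import env
print(env.job_done())"
```

```text
the job is handed in; nothing more can be done
None
```

I handed the job in with no verdict returned: the compass is on the felt pad about 2 mm off centre, and the jar, caddy and tube are back within about 2 mm of where they stood (checked by camera); the spool and fly tin have not moved.

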